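# Hang the damp filter screens up to dry

### The job

The mesh screens in the filter box have just been rinsed and must dry. Squeeze the two blue tabs of the box's cover together, take the cover off, and hang every screen by its hook on the drying stand's rail: hook it on at the open end and slide it along under the hold-down strip until it is past the red mark. Then clip the cover back on the empty box, fully down with both tabs sprung out, see that no screen is left swinging, and leave the bagged goods and the bench timer at the back where they lie.

Things in the scene. Friction and masses are not known exactly. Their poses are not given: they have to be found in the camera images.
- filter_box: grey open-topped filter box, fixed, 106 (x) x 176 (y) x 162 (z) mm, walls 5 mm; hose stub on its +x side, 38 mm long; low foot flanges at its y ends, 17 mm more. Origin: centre of its underside, z up. Four slots at y = -68, -26, +26, +68 mm, where screens stand on the 6 mm floor between combs 50 mm tall (1.5 mm play), their axes as the box's, tab centre 139 mm over the bench
- box_rim (a point): centre of the filter box's mouth, at the height of its rim, 162 mm over the bench; axes as the box's. The clipped-on cover has its origin here, axes alike
- cover: grey clip-on cover, loose, about 260 g: plate 116 (x) x 186 (y) x 5 mm. Origin: centre of the plate's underside, which rests on the rim when it is on. Four round-ended lugs reach 24 mm below it at x = +-42, y = +-77 mm (2 mm play inside the box's walls). Laid on the bench it stands on the lugs, origin 24 mm up; the bench is free for it left of the box, up to x = 0.56 m, y = 0.46 m (heat sealer)
- cover_pads (a point): midway between the cover's two blue pads, 28 mm above the cover's origin; axes as the cover's. The pads' outer faces are 60 mm apart along x (46 squeezed home), 30 mm wide in y, from 6 to 40 mm above the cover's origin (plate top: 5). Gripped by the squeezed pads the cover can be lifted, carried and set down
- tab_near (a joint): slide of the pad on the cover's -x side, in m: 0 sprung out, 0.007 pressed home towards the middle; spring 1 to 3.5 N. Its bolt, 8 to 19 mm below the cover's origin, reaches 4 mm into a window in the box's wall; it is clear of the wall from 0.005 on. Let go, it springs out; it has a slope below, so it also snaps in when the cover is pushed down (about 15 N)
- tab_far (a joint): slide of the pad on the cover's +x side: the same as tab_near, mirrored
- drying_stand: aluminium drip tray, fixed, 124 (x) x 300 (y) x 14 (z) mm; over its middle a 10 mm round steel rail along y between two posts 16 x 8 mm at y = +-138 mm, up to 134 and (at -y) 150 mm high. Origin: centre of the tray's underside, z up. The rail's axis is 122 mm over the bench, at x = 0. Hooks go on from its -x side, moving towards +x
- rail_open (a point): point of the rail's axis in the middle of its open part (y = +58 to +134 mm of the stand), where hooks are put on; axes as the stand's
- rail_mark (a point): point of the rail's axis at the red mark (6 mm bands on rail, strip and tray at y = 0 of the stand); past it is towards -y, up to the post 134 mm on. A hold-down strip 8 mm wide lies 20 to 24 mm above the rail's axis from y = -138 to +42 mm, its end turned up to +58: no hook goes on or off under it, a hung screen slides under it with 8 mm play upwards
- bagged_tube: bystander: bagged white drain tube with a pink and a blue end, 53 x 253 x 45 mm, lying at the back right; origin: centre of its underside
- bagged_canister: bystander: bagged white canister with a pink and a blue end, 64 x 178 x 54 mm, origin: centre of its underside, lying near the middle at the back
- bench_timer: bystander: white bench timer with a display, 62 x 62 x 22 mm, at the back left; origin: centre of its underside
- screen_1_tab (a point): centre of screen_1's grip tab, where it is grasped; tab 20 (x) x 8 (y) x 34 mm (z), with a cross piece and the stem (x = -12 to -19 mm) below it from z = -12 mm on; axes as the screen's, z up as it stands or hangs. 133 mm above the screen's lower edge and 51 mm above the hook's seat. In the box it is 139 mm over the bench, hung on the rail 173 mm
- screen_1: damp mesh filter screen, loose, 70 g, rigid blue plastic, 8 mm thick (y), 150 mm tall: frame 90 (x) x 46 (z) mm at the bottom, then a stem with a hook open towards +x, then the grip tab. Origin: middle of the lower edge. There are up to four screens, all alike; absent ones read None
- screen_1_hook (a point): seat of screen_1's hook, 51 mm below the tab's centre: where the rail's axis lies when it hangs (the same on all screens). The hook is an inverted V open towards +x; its tip (x = +10 to +15 mm) ends 8 mm below this point, the frame begins 36 mm below it: the rail enters sideways through that 28 mm gap, then the screen is lowered
- screen_2_tab (a point): centre of screen_2's grip tab, as screen_1_tab
- screen_2: screen like screen_1, the same frame
- screen_3_tab (a point): centre of screen_3's grip tab, as screen_1_tab
- screen_3: screen like screen_1, the same frame
- screen_4_tab (a point): centre of screen_4's grip tab, as screen_1_tab
- screen_4: screen like screen_1, the same frame

How it is judged (in metres and radians):
On the way, in this order (a step that is already met when the one before it is completed fails the run):
1. both tabs are squeezed in while the cover is still on (value of joint each of tab_near, tab_far above 0.004 m and horizontal distance between cover and filter_box below 0.01 m and z of cover in the frame of filter_box below 0.175 m), for 0.1 s.
2. the cover is off the box ((horizontal distance between cover and filter_box above 0.15 m or z of cover in the frame of filter_box above 0.2 m)), for 0.1 s.
3. every screen hangs on the rail, past the red mark (x of screen_1_tab in the frame of drying_stand between -0.02 and 0.02 m and y of screen_1_tab in the frame of drying_stand between -0.135 and 0 m and z of screen_1_tab in the frame of drying_stand between 0.164 and 0.178 m and angle between each of screen_1, screen_2, screen_3, screen_4's own z axis and vertical below 0.3 rad and contact force between each of screen_1, screen_2, screen_3, screen_4 and drying_stand above 0.2 N and x of screen_2_tab in the frame of drying_stand between -0.02 and 0.02 m and y of screen_2_tab in the frame of drying_stand between -0.135 and 0 m and z of screen_2_tab in the frame of drying_stand between 0.164 and 0.178 m and x of screen_3_tab in the frame of drying_stand between -0.02 and 0.02 m and y of screen_3_tab in the frame of drying_stand between -0.135 and 0 m and z of screen_3_tab in the frame of drying_stand between 0.164 and 0.178 m and x of screen_4_tab in the frame of drying_stand between -0.02 and 0.02 m and y of screen_4_tab in the frame of drying_stand between -0.135 and 0 m and z of screen_4_tab in the frame of drying_stand between 0.164 and 0.178 m), for 0.3 s.
At the end, for the whole second after the job is handed in: Every screen present hangs by its hook on the rail, its middle past the red mark, within 0.3 rad of plumb and no longer swinging (under 0.06 m/s); the cover lies on the box within 6 mm of its place, fully down (within 3.5 mm), level, both tabs sprung out to within 2 mm (all of step 3 and linear speed of each of screen_1, screen_2, screen_3, screen_4 below 0.06 m/s and horizontal distance between cover and filter_box below 0.006 m and z of cover in the frame of filter_box between 0.158 and 0.1655 m and angle between the z axis of cover and the z axis of filter_box, either way round below 0.04 rad and value of joint each of tab_near, tab_far below 0.002 m and linear speed of cover below 0.02 m/s); the robot touches nothing.
It fails at once if the bagged tube, the bagged canister or the bench timer is knocked out of its place (distance of any of bagged_tube, bagged_canister, bench_timer from where it was at the start of the episode above 0.03 m).
Of screen_1, screen_2, screen_3, screen_4 only 2 to 4 are there at a start; the rules pass over those that are not, and their reading is None.
At some moment in a run one of cover, screen_1, screen_2, screen_3, screen_4 may be knocked a few centimetres aside while the robot is not near it.
It also fails if it takes over 210 s, if anything falls off the work surface, if the arm or the gripper's body presses on something with over 40 N, if the wrist force passes 120 N, or if a joint passes its speed limit or range.

### The arm

A 6-joint arm with a two-finger parallel gripper is mounted at the origin on a cart in front of the work surface, level with it; the furniture and walls round the work are solid. World frame = base frame: x ahead of the robot, y to its left, z up, the work surface at z = 0. Lengths are in m, angles in degrees, forces in N, time in s.
With the tool pointing down it reaches from about 0.3 to 0.75 m from the base axis. Payload 8.5 kg.
Tool frame: the origin (TCP) lies on the centre line of the jaws, within the pads' length; the fingertips stand 17 mm ahead of it and the grasp point (between the pads) lies 2 mm behind it; z points along the fingers, y is the direction in which the jaws open and shut (so a half turn about z gives the same grasp; the last joint's range is limited). The gripper opens to 85 mm and grips with 20 to 120 N. Pads are 22 mm wide; open, the fingers measure 114 mm over their backs; the gripper's body (76 mm by 85 mm) begins 54 mm behind the grasp point. The pads swing forward as they close: fully open they stand 13 mm farther back than shut.
Start: joints at [-88.253, 21.807, 74.336, -0, 83.858, -12.336], TCP at [0.134, -0.533, 0.248] pointing down, gripper open.
Joint ranges: [-178.18, 178.18], [-50.72, 133.34], [12.68, 142.11], [-81.47, 261.47], [9.98, 163.14], [-165.26, 165.26]. Speed limits (degrees/s): [136.94, 136.94, 180, 180, 180, 180].

### API

Orientations are given as a 3x3 rotation matrix whose columns are the frame's x, y, z axes.
In Python, from rig import env, imaging, close_job gives the robot as it stands.
- The arm moves only by the tool step_arm, never from a script. Its argument "steps" is one flat list of numbers, 7 for each row, row after row: the opening, from 0 (shut) to 1 (fully open), then the shift along the tool's x, y, z as a fraction of full scale, then the turn, a rotation vector about the tool's x, y, z as a fraction of full scale. A call has 1 to 10 rows; each row is the pose to reach, as a shift and turn from the pose commanded when the call began, along the tool's axes at that moment; what a row does not reach only later rows make up. Full scale, the value 1, is 0.3 m for a shift and 45 degrees for a turn. A row lasts 1/10 s, in which the tool goes at most 50 mm and 8.59 degrees, less where a joint would pass 70% of its speed; a pose out of reach is approached as far as the arm can. A call with a number of a shift or a turn outside -1 to 1 is refused whole. A call with a gripper value outside its range is refused whole. The fingers move at their own pace and stop on an object; "grip_force" is the grip in N (left out, the last holds). Time passes only in rows, so rows that repeat a pose let the fingers close. It gives the time, the measured TCP pose, the force and the opening at its end, in the units of the state.
- env.observe(): the state, without advancing time (a new reading comes with each control period).
- imaging.get_image(name): name is "scene" or "side" or "wrist"; returns (picture, depth): 420x560x3 uint8, blue, green, red; 420x560 float32, m along the optical axis (not along the pixel's ray), 0 where there is no reading.
- imaging.get_calibration(name): a dict with "camera_matrix" (3x3 intrinsics, pixels), "world_from_camera" (4x4, takes a point from camera to world coordinates). Camera axes: x right, y down, z forward; pixel columns grow to the right and rows downward; lengths in m; the calibration is good to about 2 mm. A picture is of the moment at which its call begins: read the wrist's pose just before it. get_calibration takes no time and is no camera call; for the wrist camera it gives the pose at the moment of the call.
- close_job(): hands the job in, once; it reports no verdict.
Trained networks look in the newest picture that a camera, given by its name, has taken for a name from the list of things; names that differ only in an ending like _2 or _b are one class to them, and where a whole thing is asked for, a point or a joint stands for the part that bears it (a point fixed in the world has none). Each returns a list of dicts, best first, with "score" (0 to 1); they miss things now and then, are a little off and sometimes report something else, mostly with a low value. They report only what shows in the picture. A call takes as long as a camera call.
- imaging.spot_in(camera, target): "pixel" ([column, row] in pixels, amid what is visible of it).
- imaging.regions_of(camera, target): "mask" (420x560 bool, what is visible of it) and "pixel" ([column, row] in pixels, amid what is visible of it).
- imaging.pinpoint(camera, target): "pixel" ([column, row] in pixels: a listed point, or the origin of a listed thing).
The state is a dict: "time_s": time; "q": joint angles; "qvel": joint speeds; "joint_efforts": joint torques, N m; "position": TCP position; "tool_rot": TCP orientation; "ft_force": force on the tool from outside, world axes, zero at the start; "wrist_torque": the same for the moment, N m; "grip_width": finger opening in m.
Only numpy, scipy, OpenCV 4.12 (cv2) and the standard library are available. Lean on these libraries where they do the work, as an engineer would, in place of code of your own. Each camera call takes 0.05 s, during which the arm holds its last target.

## Working session

There is one attempt and no reset: what is moved stays moved. The work goes in short steps, Python scripts to look and compute and a tool call to move; the robot and the scene stay as the last step left them, time stands still between calls to the robot, and variables do not carry over. Pictures are saved under pics/ and viewed, and the job is handed in when it is done.

Besides the shell and the picture viewer there is one more tool, called after "Emit:" as a command line: name --argument value ..., lists and objects as JSON in quotes. step_arm: Moves the arm, as the interface text tells. Shift numbers are shares of 0.3 m and turn numbers shares of 45 degrees, none past 1 either way. Its arguments: {"type":"object","properties":{"steps":{"type":"array","items":{"type":"number"}},"grip_force":{"type":"number"}},"required":["steps"]}

```bash
ls -la; mkdir -p pics
cat > h.py <<'E'
import numpy as np, cv2
from rig import env, imaging, close_job
def snap(cam,fn=None):
    im,d=imaging.get_image(cam); c=imaging.get_calibration(cam)
    if fn: cv2.imwrite('pics/'+fn,im)
    return im,d,np.array(c['camera_matrix']),np.array(c['world_from_camera'])
def unproj(K,T,u,v,z):
    p=np.array([(u-K[0,2])/K[0,0]*z,(v-K[1,2])/K[1,1]*z,z,1]); return (T@p)[:3]
def atz(K,T,u,v,h):
    r=T[:3,:3]@np.array([(u-K[0,2])/K[0,0],(v-K[1,2])/K[1,1],1]); o=T[:3,3]
    return o+r*(h-o[2])/r[2]
def proj(K,T,p):
    q=np.linalg.inv(T)@np.append(p,1); return (K@q[:3])[:2]/q[2]
def cloud(K,T,d):
    v,u=np.mgrid[0:d.shape[0],0:d.shape[1]]
    P=np.stack([(u-K[0,2])/K[0,0]*d,(v-K[1,2])/K[1,1]*d,d],-1)
    return P@T[:3,:3].T+T[:3,3]
E
python3 - <<'E'
from h import *
np.set_printoptions(precision=4,suppress=True)
s=env.observe()
print({k:s[k] for k in s})
for c in ('scene','side','wrist'):
    im,d,K,T=snap(c,c+'0.png'); print(c,K.tolist(),T)
    print((d==0).mean())
E
```

```text
total 12
drwxr-xr-x  3 agent agent 4096 Dec  7 05:31 .
drwxr-xr-x 23 root  root  4096 Dec  7 05:31 ..
drwxr-xr-x  2 agent agent 4096 Dec  7 05:31 pics
{'time_s': 0.0, 'q': array([-88.2552,  21.841 ,  74.386 ,   0.0008,  83.8575, -12.3345]), 'qvel': array([-0.0232,  0.1239,  0.1251, -0.0568,  0.0227,  0.1038]), 'joint_efforts': array([ -0.0003, -44.8463, -23.1273,  -0.0002,   0.0049,  -0.    ]), 'position': array([ 0.1338, -0.5332,  0.2477]), 'tool_rot': array([[ 0.97  ,  0.2433, -0.    ],
       [ 0.2433, -0.97  ,  0.0015],
       [ 0.0003, -0.0014, -1.    ]]), 'ft_force': array([ 0.7661,  0.2988, -0.1366]), 'wrist_torque': array([ 0.0512,  0.0154, -0.015 ]), 'grip_width': 0.08552815372891819}
scene [[434.80287853752105, 0.0, 279.6048766776621], [0.0, 434.80287853752105, 207.50503282994498], [0.0, 0.0, 1.0]] [[-0.6171 -0.4157  0.6682 -0.0947]
 [-0.7866  0.3026 -0.5382  0.4939]
 [ 0.0215 -0.8577 -0.5137  0.6874]
 [ 0.      0.      0.      1.    ]]
0.004128401360544218
side [[537.6490334779194, 0.0, 282.9021188237912], [0.0, 537.6490334779194, 215.23136401895076], [0.0, 0.0, 1.0]] [[ 0.9917 -0.024   0.1266  0.4386]
 [-0.1271 -0.3436  0.9305 -1.2417]
 [ 0.0211 -0.9388 -0.3438  0.5629]
 [ 0.      0.      0.      1.    ]]
0.10905187074829932
wrist [[326.2703164981884, 0.0, 278.888615578084], [0.0, 326.2703164981884, 211.09172433155842], [0.0, 0.0, 1.0]] [[ 0.2429 -0.9234 -0.2972  0.2097]
 [-0.97   -0.2314 -0.074  -0.5148]
 [-0.0004  0.3062 -0.952   0.372 ]
 [ 0.      0.      0.      1.    ]]
0.0039625850340136055
```

View pics/scene0.png

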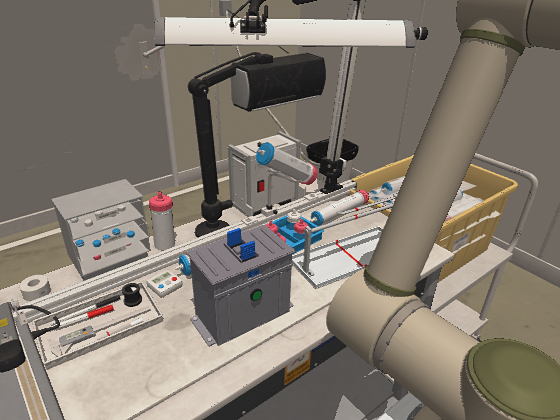

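View pics/side0.png

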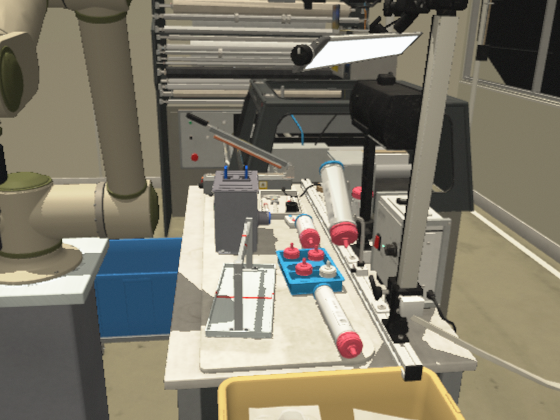

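Run:
```python
from h import *
np.set_printoptions(precision=4,suppress=True)
for c in ('scene','side'):
    im,d,K,T=snap(c)
    for t,h in (('filter_box',0),('box_rim',.162),('cover',.162),('cover_pads',.190),('drying_stand',0),('rail_open',.122),('rail_mark',.122),('screen_1_tab',.139),('bagged_canister',0),('bagged_tube',0),('bench_timer',0)):
        r=imaging.pinpoint(c,t)
        for x in r[:4]:
            print(c,t,round(x['score'],2),np.round(x['pixel'],1),atz(K,T,*x['pixel'],h))
```

```text
scene filter_box 0.69 [325.9 226.2] [ 0.6381 -0.2695  0.    ]
scene filter_box 0.58 [242.2 313.2] [0.4941 0.117  0.    ]
scene box_rim 0.25 [352.3 254.4] [ 0.3588 -0.0615  0.162 ]
scene cover 0.58 [239.  256.2] [0.4886 0.1239 0.162 ]
scene cover_pads 0.85 [240.7 241.5] [0.495  0.1148 0.19  ]
scene drying_stand 0.58 [352.8 256.6] [ 0.4912 -0.2269  0.    ]
scene rail_open 0.84 [325.1 222.9] [ 0.5197 -0.1424  0.122 ]
scene rail_mark 0.97 [356.2 215.9] [ 0.4974 -0.2266  0.122 ]
scene rail_mark 0.15 [323.9 225.2] [ 0.5141 -0.1331  0.122 ]
scene screen_1_tab 0.73 [354.1 217.4] [ 0.4779 -0.1959  0.139 ]
scene bagged_tube 0.64 [341.8 209.1] [ 0.6791 -0.3752  0.    ]
scene bench_timer 0.57 [166.7 285.8] [0.6741 0.2088 0.    ]
side filter_box 0.95 [237.  238.2] [0.4982 0.1107 0.    ]
side box_rim 0.33 [244.2 295.7] [ 0.4812 -0.5088  0.162 ]
side box_rim 0.2 [297.8 223.1] [ 0.6112 -0.2062  0.162 ]
side cover 0.93 [235.8 182.4] [0.4958 0.0968 0.162 ]
side cover_pads 0.84 [234.4 170.3] [0.4932 0.1128 0.19  ]
side drying_stand 0.73 [242.6 296.1] [ 0.4948 -0.214   0.    ]
side rail_open 0.68 [244.4 230. ] [ 0.5038 -0.1366  0.122 ]
side rail_mark 0.64 [242.9 243.2] [ 0.4962 -0.2104  0.122 ]
side screen_1_tab 0.43 [294.8 221.5] [ 0.616  -0.1365  0.139 ]
side bagged_canister 0.8 [309.7 242.2] [0.691  0.0679 0.    ]
side bagged_tube 0.91 [338.7 327. ] [ 0.674  -0.3546  0.    ]
side bench_timer 0.65 [297.1 223.4] [0.6785 0.2099 0.    ]
```

The scene view shows the box with the blue pads near (240,241) and the stand near (350,255), partly behind the arm. I'll fit the poses from depth.

Run:
```python
from h import *
np.set_printoptions(precision=4,suppress=True)
for c in ('scene','side'):
    im,d,K,T=snap(c); P=cloud(K,T,d); 
    def rect(n,lo,hi,xr,yr,mask=None):
        m=(d>0)&(P[...,2]>lo)&(P[...,2]<hi)&(P[...,0]>xr[0])&(P[...,0]<xr[1])&(P[...,1]>yr[0])&(P[...,1]<yr[1])
        if mask is not None: m&=mask
        q=P[m]
        if len(q)<10: print(c,n,len(q));return
        (cx,cy),(w,h),a=cv2.minAreaRect(q[:,:2].astype(np.float32))
        print(c,n,len(q),'ctr',cx,cy,'wh',w,h,'ang',a,'zmed',np.median(q[:,2]), 'x',np.percentile(q[:,0],[1,99]),'y',np.percentile(q[:,1],[1,99]))
        return q
    rect('plate',.160,.174,(.4,.6),(-.02,.25))
    b=(im[...,0].astype(int)-im[...,2]>60)
    rect('pads',.176,.21,(.4,.6),(0,.25))
    rect('tray',.004,.03,(.40,.6),(-.42,-.03))
    rect('rail',.108,.14,(.45,.56),(-.40,-.03))
    rect('strip',.141,.16,(.45,.56),(-.40,-.03))
```

```text
scene plate 3001 ctr 0.49330490827560425 0.11648429930210114 wh 0.18635742366313934 0.11636143922805786 ang 86.53640747070312 zmed 0.16925574817556843 x [0.4337 0.5515] y [0.027  0.2092]
scene pads 433 ctr 0.4942871928215027 0.11678589880466461 wh 0.03953193873167038 0.06951061636209488 ang 87.00273132324219 zmed 0.1891645045860455 x [0.4622 0.5244] y [0.0999 0.1361]
scene tray 1870 ctr 0.5168870091438293 -0.20512844622135162 wh 0.34074297547340393 0.16533204913139343 ang 89.64971160888672 zmed 0.005690957139147912 x [0.4375 0.5977] y [-0.3715 -0.0642]
scene rail 426 ctr 0.49805593490600586 -0.2138901650905609 wh 0.27867233753204346 0.01754714362323284 ang 82.77774810791016 zmed 0.12581830159611607 x [0.4764 0.5219] y [-0.3358 -0.076 ]
scene strip 186 ctr 0.490578293800354 -0.2597474157810211 wh 0.19573402404785156 0.012548940256237984 ang 82.18476104736328 zmed 0.14644173530632448 x [0.4747 0.5056] y [-0.3515 -0.1651]
side plate 892 ctr 0.49484264850616455 0.1087636947631836 wh 0.18804816901683807 0.11563277244567871 ang 86.3682861328125 zmed 0.16517047184531422 x [0.437 0.553] y [0.0196 0.1955]
side pads 60 ctr 0.495970219373703 0.11206676065921783 wh 0.033682193607091904 0.0595361553132534 ang 87.78980255126953 zmed 0.19010236475160525 x [0.4659 0.5255] y [0.0951 0.1276]
side tray 1032 ctr 0.5186219811439514 -0.2054404467344284 wh 0.34615567326545715 0.163308247923851 ang 81.98321533203125 zmed 0.010469539995704769 x [0.418  0.5991] y [-0.3779 -0.0458]
side rail 292 ctr 0.49677497148513794 -0.22199828922748566 wh 0.29575830698013306 0.016259506344795227 ang 82.04702758789062 zmed 0.12354474813899366 x [0.4695 0.5226] y [-0.3669 -0.0802]
side strip 214 ctr 0.48870378732681274 -0.2619631886482239 wh 0.20288607478141785 0.016484862193465233 ang 83.33816528320312 zmed 0.14372887420103161 x [0.4699 0.5075] y [-0.3618 -0.1645]
```

Run:
```python
from h import *
im,d,K,T=snap('side')
cv2.imwrite('pics/side_st.png',cv2.resize(im[150:350,150:370],None,fx=3,fy=3,interpolation=cv2.INTER_CUBIC))
im,d,K,T=snap('scene')
cv2.imwrite('pics/scene_st.png',cv2.resize(im[180:350,180:400],None,fx=3.4,fy=3.4,interpolation=cv2.INTER_CUBIC))
```

```text
(no output)
```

View pics/side_st.png

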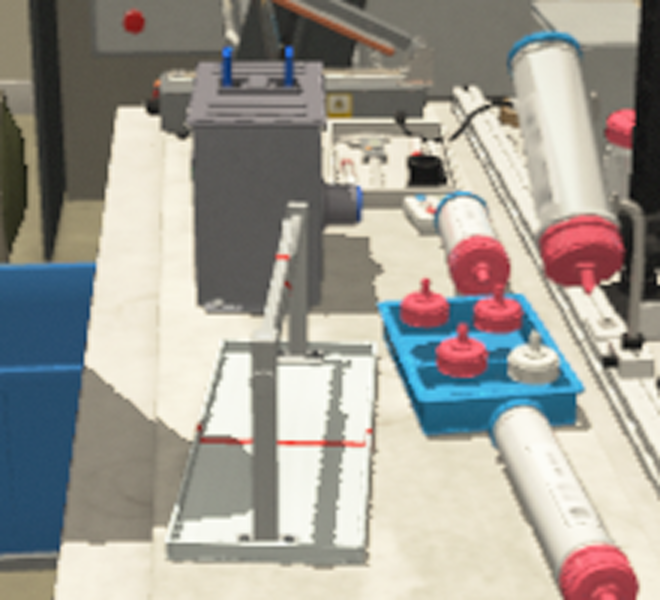

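View pics/scene_st.png

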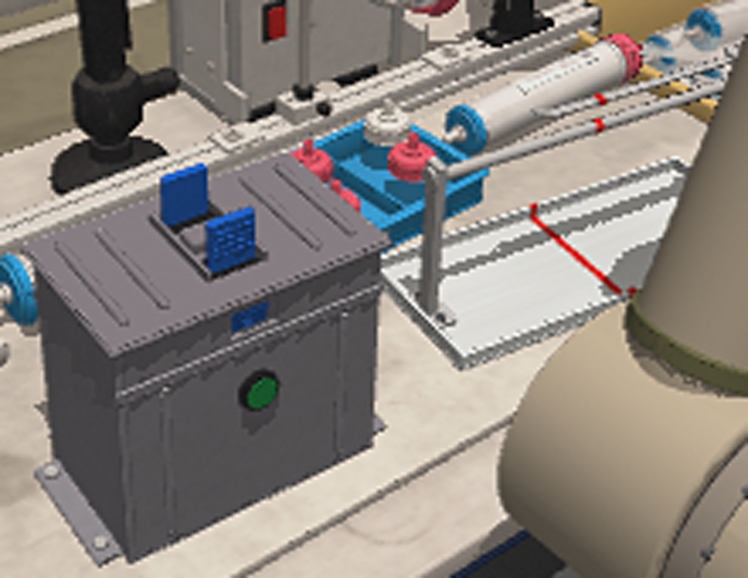

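The side view shows the box at upper left, with the stand behind and below it and the red mark near (300,440). The scene view shows the blue pads on the cover. Both give a box yaw of about -3.5° and a stand yaw of about -7.5°. I'll write the move helper next, then bring the wrist camera over the box.

```bash
cat >> h.py <<'E'
from scipy.spatial.transform import Rotation as Ro
def Rdown(yaw):
    a=np.radians(yaw); x=np.array([np.cos(a),np.sin(a),0]); z=np.array([0,0,-1.]); return np.stack([x,np.cross(z,x),z],1)
def plan(*tg):
    """tg: list of (pos,yaw) ; prints numbers relative to present pose"""
    s=env.observe(); R=np.array(s['tool_rot']); p=np.array(s['position'])
    print('t',round(s['time_s'],2),'p',np.round(p,4),'yaw',round(float(np.degrees(np.arctan2(R[1,0],R[0,0]))),2),'w',round(s['grip_width'],4),'F',np.round(s['ft_force'],1))
    for pos,yaw in tg:
        dp=R.T@(np.array(pos)-p)/0.3; rv=np.degrees(Ro.from_matrix(R.T@Rdown(yaw)).as_rotvec())/45
        print('  shift',np.round(dp,4),'turn',np.round(rv,4))
E
python3 - <<'E'
from h import *
plan(([.3,-.25,.36],50),([.495,.115,.33],86.5))
E
```

```text
t 1.55 p [ 0.1338 -0.5334  0.2483] yaw 14.08 w 0.0852 F [ 0.5 -0.   0.3]
  shift [ 0.7671 -0.7816 -0.3722] turn [-0.000e+00 -1.000e-04 -7.981e-01]
  shift [ 1.6936 -1.8036 -0.2721] turn [-0.0000e+00 -1.0000e-04 -1.6093e+00]
```

Emit:
step_arm --steps '[1,0.77,-0.78,-0.37,0,0,-0.8,1,0.77,-0.78,-0.37,0,0,-0.8,1,0.77,-0.78,-0.37,0,0,-0.8,1,0.77,-0.78,-0.37,0,0,-0.8,1,0.77,-0.78,-0.37,0,0,-0.8,1,0.77,-0.78,-0.37,0,0,-0.8,1,0.77,-0.78,-0.37,0,0,-0.8,1,0.77,-0.78,-0.37,0,0,-0.8]'

```text
time_s: 2.35
position: [0.3027, -0.2468, 0.3617]
tool_rot: [[0.637, 0.771, 0.003], [0.771, -0.637, -0.004], [-0.001, 0.005, -1.0]]
ft_force: [-0.2, -0.6, -0.5]
grip_width: 0.0853
```

Run:
```python
from h import *
plan(([.495,.115,.33],86.5))
```

```text
t 2.35 p [ 0.3027 -0.2468  0.3617] yaw 50.42 w 0.0853 F [-0.2 -0.6 -0.5]
  shift [ 1.338  -0.275   0.1037] turn [ 0.0058  0.0026 -0.8018]
```

Emit:
step_arm --steps '[1,0.95,-0.2,0,0,0,-0.8,1,0.95,-0.2,0,0,0,-0.8,1,0.95,-0.2,0,0,0,-0.8,1,0.95,-0.2,0,0,0,-0.8,1,0.95,-0.2,0,0,0,-0.8,1,0.95,-0.2,0,0,0,-0.8,1,0.95,-0.2,0,0,0,-0.8]'

```text
time_s: 3.05
position: [0.439, 0.0099, 0.3588]
tool_rot: [[0.063, 0.998, -0.0], [0.998, -0.063, 0.001], [0.001, -0.001, -1.0]]
ft_force: [-0.3, -0.7, -0.7]
grip_width: 0.0857
```

Run:
```python
from h import *
plan(([.495,.115,.33],86.5))
```

```text
t 3.05 p [0.439  0.0099 0.3588] yaw 86.4 w 0.0857 F [-0.3 -0.7 -0.7]
  shift [0.3613 0.1644 0.0961] turn [-0.0007 -0.0012 -0.0023]
```

Emit:
step_arm --steps '[1,0.36,0.165,0.095,0,0,0,1,0.36,0.165,0.095,0,0,0,1,0.36,0.165,0.095,0,0,0,1,0.36,0.165,0.095,0,0,0,1,0.36,0.165,0.095,0,0,0]'

```text
time_s: 3.55
position: [0.4945, 0.1102, 0.3306]
tool_rot: [[0.069, 0.998, -0.001], [0.998, -0.069, -0.0], [-0.001, -0.001, -1.0]]
ft_force: [0.9, -0.6, 1.1]
grip_width: 0.0853
```

Run:
```python
from h import *
np.set_printoptions(precision=4,suppress=True)
plan()
for c in ('wrist','scene','side'):
    im,d,K,T=snap(c,c+'1.png'); P=cloud(K,T,d)
    def rect(n,lo,hi,xr,yr):
        m=(d>0)&(P[...,2]>lo)&(P[...,2]<hi)&(P[...,0]>xr[0])&(P[...,0]<xr[1])&(P[...,1]>yr[0])&(P[...,1]<yr[1])
        q=P[m]
        if len(q)<10: print(c,n,len(q));return
        (cx,cy),(w,h),a=cv2.minAreaRect(q[:,:2].astype(np.float32))
        print(c,n,len(q),'ctr',cx,cy,'wh',w,h,'ang',a,'zmed',np.median(q[:,2]))
    rect('plate',.160,.174,(.4,.6),(-.02,.25))
    rect('pads',.180,.21,(.4,.6),(0,.25))
    rect('rail',.112,.14,(.45,.56),(-.40,-.03))
    rect('strip',.141,.16,(.45,.56),(-.40,-.03))
    for t,h in (('cover',.162),('cover_pads',.190),('box_rim',.162),('rail_open',.122),('rail_mark',.122)):
        for x in imaging.pinpoint(c,t)[:2]:
            print(c,t,round(x['score'],2),np.round(x['pixel'],1),atz(K,T,*x['pixel'],h))
```

```text
t 3.55 p [0.4945 0.1102 0.3306] yaw 86.07 w 0.0853 F [ 0.9 -0.6  1.1]
wrist plate 23649 ctr 0.49376431107521057 0.11541606485843658 wh 0.18593962490558624 0.11635883897542953 ang 86.34204864501953 zmed 0.16735827632406147
wrist pads 799 ctr 0.49377453327178955 0.11586277931928635 wh 0.029244793578982353 0.06145798787474632 ang 86.25901794433594 zmed 0.200392828432909
wrist rail 474 ctr 0.5117750763893127 -0.10967452824115753 wh 0.06674747914075851 0.016219744458794594 ang 84.34078216552734 zmed 0.125680718223161
wrist strip 0
wrist cover 0.97 [275.  186.3] [0.4912 0.1175 0.162 ]
wrist cover 0.17 [277.2 196.5] [0.4926 0.1076 0.162 ]
wrist cover_pads 0.6 [275.9 195.2] [0.4922 0.1165 0.19  ]
wrist rail_open 0.89 [302.6 367.1] [ 0.5077 -0.1294  0.122 ]
scene plate 2999 ctr 0.49351710081100464 0.1167738139629364 wh 0.1868164986371994 0.11717637628316879 ang 86.1862564086914 zmed 0.16924146060001122
scene pads 322 ctr 0.49406543374061584 0.11709736287593842 wh 0.030618593096733093 0.06300447136163712 ang 85.28121185302734 zmed 0.19356782499993797
scene rail 130 ctr 0.5097270607948303 -0.10
[... 414 characters left out ...]
44 zmed 0.1652537468094854
side pads 51 ctr 0.49574047327041626 0.11124087125062943 wh 0.031877242028713226 0.059905219823122025 ang 86.38311004638672 zmed 0.1922211008895604
side rail 273 ctr 0.4963424801826477 -0.2227528989315033 wh 0.2943805158138275 0.015886234119534492 ang 81.8365707397461 zmed 0.12375406592392174
side strip 215 ctr 0.49261611700057983 -0.2645411193370819 wh 0.2008790224790573 0.015690134838223457 ang 80.66027069091797 zmed 0.14373630368751306
side cover 0.73 [239.  180.3] [0.505  0.1155 0.162 ]
side cover_pads 0.96 [236.6 171.5] [0.4983 0.1009 0.19  ]
side rail_open 0.69 [246.9 230.5] [ 0.5091 -0.14    0.122 ]
side rail_mark 0.88 [242.6 242.2] [ 0.4959 -0.205   0.122 ]
```

View pics/wrist1.png

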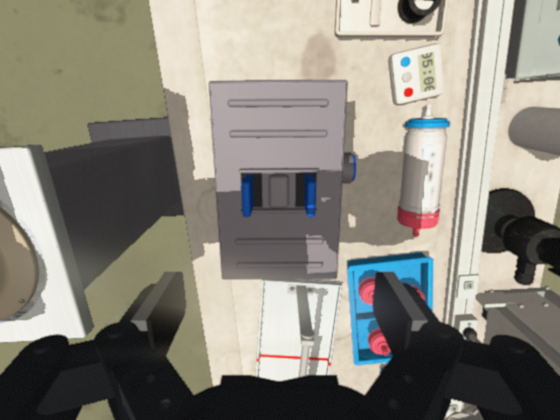

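View pics/scene1.png

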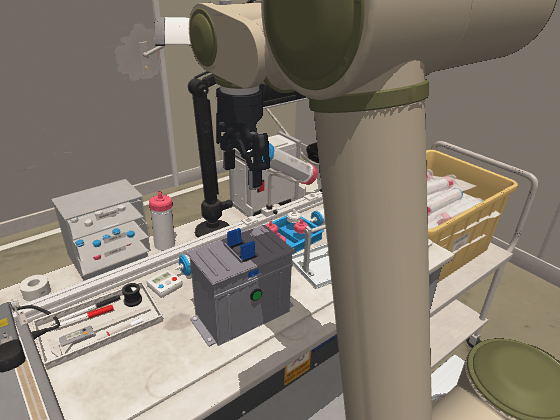

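The wrist view shows the cover squarely, with pads near (248,193) and (310,193) and the rail below at (305,310). The box centre comes out at (0.4938, 0.1155) with yaw -3.7°. Next I descend on the pads.

Run:
```python
from h import *
plan(([.4938,.1158,.190],86.3))
```

```text
t 4.45 p [0.4946 0.1112 0.3308] yaw 86.09 w 0.0855 F [-0.1  0.9 -0.3]
  shift [ 0.0151 -0.0036  0.4693] turn [-0.0001  0.     -0.0047]
```

Emit:
step_arm --steps '[1,0.015,-0.004,0.15,0,0,-0.005,1,0.015,-0.004,0.28,0,0,-0.005,1,0.015,-0.004,0.38,0,0,-0.005,1,0.015,-0.004,0.44,0,0,-0.005,1,0.015,-0.004,0.469,0,0,-0.005,1,0.015,-0.004,0.469,0,0,-0.005,1,0.015,-0.004,0.469,0,0,-0.005]'

```text
time_s: 5.15
position: [0.4942, 0.1158, 0.1911]
tool_rot: [[0.064, 0.998, 0.002], [0.998, -0.064, -0.0], [0.0, 0.002, -1.0]]
ft_force: [1.0, -0.7, 0.4]
grip_width: 0.085
```

Run:
```python
from h import *
plan(([.4938,.1158,.190],86.3))
snap('wrist','wrist2.png')
```

```text
t 5.15 p [0.4942 0.1158 0.1911] yaw 86.31 w 0.085 F [ 1.  -0.7  0.4]
  shift [ 0.     -0.0013  0.0036] turn [ 0.0021 -0.0001  0.0003]
```

View pics/wrist2.png

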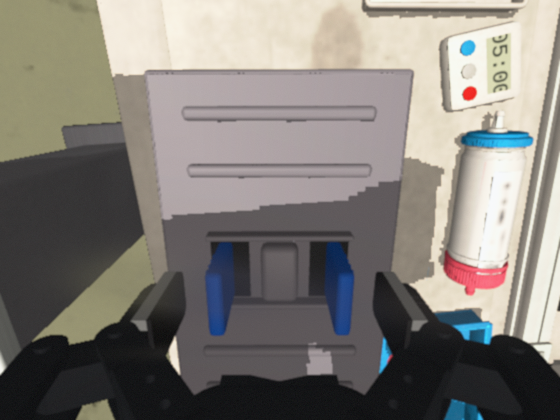

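The blue pads sit at (220,290) and (340,290), centred between the fingers. I'll close with 40 N.

Emit:
step_arm --steps '[0.5,0,-0.001,0.003,0,0,0,0.4,0,-0.001,0.003,0,0,0,0.4,0,-0.001,0.003,0,0,0,0.4,0,-0.001,0.003,0,0,0,0.4,0,-0.001,0.003,0,0,0,0.4,0,-0.001,0.003,0,0,0,0.4,0,-0.001,0.003,0,0,0,0.4,0,-0.001,0.003,0,0,0,0.4,0,-0.001,0.003,0,0,0,0.4,0,-0.001,0.003,0,0,0]' --grip_force 40

```text
time_s: 6.2
position: [0.4942, 0.1157, 0.1909]
tool_rot: [[0.064, 0.998, 0.004], [0.998, -0.064, -0.0], [0.0, 0.004, -1.0]]
ft_force: [-1.2, 0.1, 11.4]
grip_width: 0.0429
```

Run:
```python
from h import *
plan(([.4938,.1158,.190],86.3))
snap('wrist','wrist3.png')
```

```text
t 6.2 p [0.4942 0.1157 0.1909] yaw 86.31 w 0.0429 F [-1.2  0.1 11.4]
  shift [ 0.0002 -0.0012  0.0029] turn [ 0.0045 -0.0002  0.0003]
```

View pics/wrist3.png

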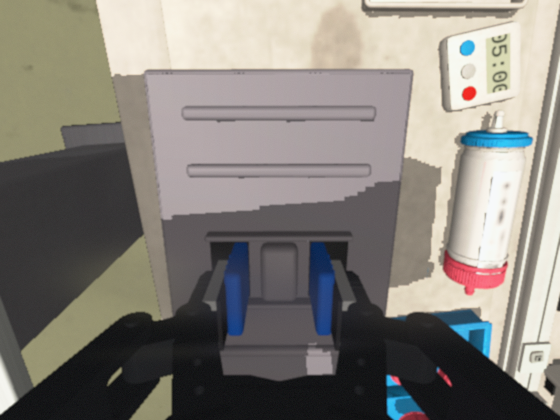

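The pads are squeezed home (width 43 mm). Lifting.

Emit:
step_arm --steps '[0.4,0,0,-0.02,0,0,0,0.4,0,0,-0.05,0,0,0,0.4,0,0,-0.1,0,0,0,0.4,0,0,-0.18,0,0,0,0.4,0,0,-0.28,0,0,0,0.4,0,0,-0.33,0,0,0,0.4,0,0,-0.33,0,0,0]'

```text
time_s: 6.95
position: [0.4938, 0.1158, 0.2903]
tool_rot: [[0.064, 0.998, 0.004], [0.998, -0.064, 0.0], [0.0, 0.004, -1.0]]
ft_force: [0.6, -0.8, -3.5]
grip_width: 0.0429
```

Run:
```python
from h import *
plan(([.49,.34,.30],90))
snap('wrist','wrist4.png');snap('scene','scene4.png')
```

```text
t 6.95 p [0.4938 0.1158 0.2903] yaw 86.31 w 0.0429 F [ 0.6 -0.8 -3.5]
  shift [ 0.7449 -0.0606 -0.0323] turn [ 0.005  -0.0002 -0.082 ]
```

View pics/scene4.png

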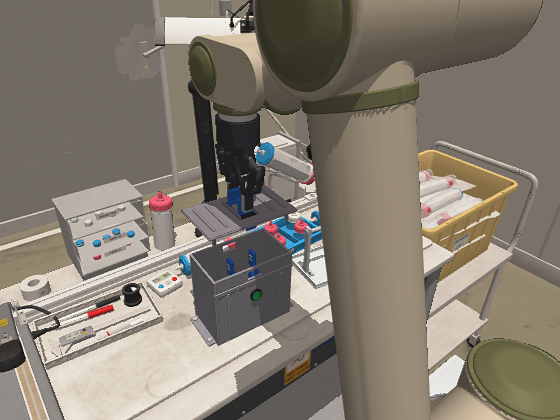

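View pics/wrist4.png

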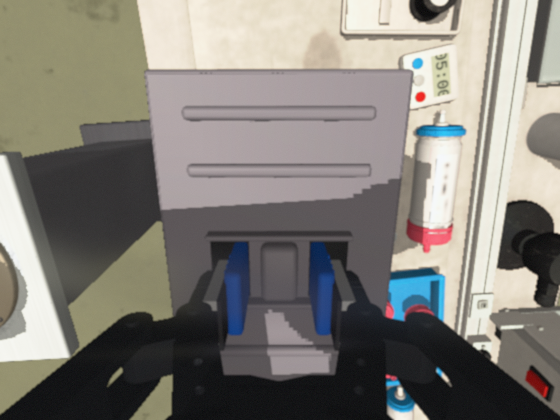

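The cover is off and level. Two screen tabs show in the box, at scene (230,268) and (252,258). I'll set the cover down at (0.485, 0.335).

Emit:
step_arm --steps '[0.4,0.15,-0.02,-0.03,0,0,-0.02,0.4,0.3,-0.04,-0.03,0,0,-0.04,0.4,0.44,-0.05,-0.03,0,0,-0.06,0.4,0.58,-0.06,-0.02,0,0,-0.08,0.4,0.68,-0.07,0,0,0,-0.08,0.4,0.73,-0.075,0,0,0,-0.08,0.4,0.73,-0.075,0.1,0,0,-0.08,0.4,0.73,-0.075,0.25,0,0,-0.08,0.4,0.73,-0.075,0.4,0,0,-0.08,0.4,0.73,-0.075,0.5,0,0,-0.08]'

```text
time_s: 8.05
position: [0.4837, 0.3345, 0.1345]
tool_rot: [[0.002, 1.0, -0.005], [1.0, -0.002, -0.002], [-0.002, -0.005, -1.0]]
ft_force: [0.4, 0.0, -3.5]
grip_width: 0.0428
```

Run:
```python
from h import *
plan(([.485,.335,.056],90),([.485,.335,.053],90))
```

```text
t 8.05 p [0.4837 0.3345 0.1345] yaw 89.88 w 0.0428 F [ 0.4  0.  -3.5]
  shift [0.0023 0.0055 0.2616] turn [-0.0062  0.0031 -0.0028]
  shift [0.0023 0.0056 0.2716] turn [-0.0062  0.0031 -0.0028]
```

Emit:
step_arm --steps '[0.4,0,0.003,0.12,-0.006,0.003,0,0.4,0,0.003,0.2,-0.006,0.003,0,0.4,0,0.003,0.24,-0.006,0.003,0,0.4,0,0.003,0.26,-0.006,0.003,0,0.4,0,0.003,0.272,-0.006,0.003,0,0.4,0,0.003,0.272,-0.006,0.003,0,0.4,0,0.003,0.272,-0.006,0.003,0]'

```text
time_s: 8.75
position: [0.4864, 0.3359, 0.0576]
tool_rot: [[0.002, 1.0, 0.006], [1.0, -0.002, 0.003], [0.003, 0.006, -1.0]]
ft_force: [0.5, 0.6, -3.2]
grip_width: 0.0429
```

Run:
```python
from h import *
plan()
```

```text
t 8.75 p [0.4864 0.3359 0.0576] yaw 89.91 w 0.0429 F [ 0.5  0.6 -3.2]
```

Emit:
step_arm --steps '[0.4,0,0,0.003,0,0,0,0.4,0,0,0.003,0,0,0,0.4,0,0,0.003,0,0,0]'

```text
time_s: 9.05
position: [0.486, 0.3358, 0.056]
tool_rot: [[0.002, 1.0, 0.005], [1.0, -0.002, 0.003], [0.003, 0.005, -1.0]]
ft_force: [0.3, -0.1, -2.4]
grip_width: 0.0432
```

Emit:
step_arm --steps '[0.4,0,0,0.007,0,0,0,0.4,0,0,0.007,0,0,0,0.4,0,0,0.007,0,0,0]'

```text
time_s: 9.35
position: [0.4859, 0.3358, 0.0536]
tool_rot: [[0.002, 1.0, 0.005], [1.0, -0.002, 0.002], [0.002, 0.005, -1.0]]
ft_force: [0.1, 0.6, -3.2]
grip_width: 0.0431
```

Emit:
step_arm --steps '[0.4,0,0,0.005,0,0,0,0.4,0,0,0.01,0,0,0,0.4,0,0,0.01,0,0,0]'

```text
time_s: 9.65
position: [0.4862, 0.3359, 0.0524]
tool_rot: [[0.001, 1.0, 0.006], [1.0, -0.001, 0.003], [0.003, 0.006, -1.0]]
ft_force: [-4.4, -0.8, 12.7]
grip_width: 0.0426
```

Run:
```python
from h import *
plan()
im,d,K,T=snap('scene','scene5.png'); P=cloud(K,T,d)
m=(d>0)&(P[...,2]>.01)&(P[...,2]<.05)&(P[...,0]>.38)&(P[...,0]<.6)&(P[...,1]>.25)&(P[...,1]<.46)
print(np.percentile(P[m][:,2],[10,50,90]), cv2.minAreaRect(P[m&(P[...,2]>.024)][:,:2].astype(np.float32)))
```

```text
t 9.65 p [0.4862 0.3359 0.0524] yaw 89.92 w 0.0426 F [-4.4 -0.8 12.7]
[0.0228182  0.03053496 0.03344863] ((0.5035516619682312, 0.3395637273788452), (0.17910486459732056, 0.15258735418319702), 89.75666809082031)
```

View pics/scene5.png

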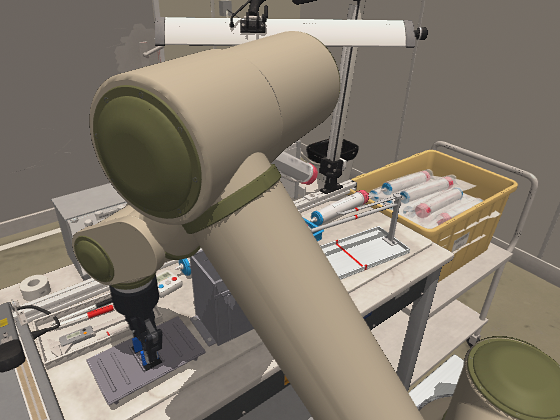

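The cover stands on the bench and contact is felt, so I release it and rise.

Emit:
step_arm --steps '[0.6,0,0,-0.004,0,0,0,0.8,0,0,-0.004,0,0,0,1,0,0,-0.004,0,0,0,1,0,0,-0.004,0,0,0,1,0,0,-0.004,0,0,0,1,0,0,-0.004,0,0,0,1,0,0,-0.15,0,0,0,1,0,0,-0.35,0,0,0,1,0,0,-0.6,0,0,0,1,0,0,-0.8,0,0,0]'

```text
time_s: 10.7
position: [0.4846, 0.3352, 0.2478]
tool_rot: [[0.002, 1.0, 0.005], [1.0, -0.002, 0.002], [0.002, 0.005, -1.0]]
ft_force: [0.1, -0.1, 0.6]
grip_width: 0.0855
```

Run:
```python
from h import *
plan(([.494,.08,.33],86.3),([.494,.115,.33],86.3))
```

```text
t 10.7 p [0.4846 0.3352 0.2478] yaw 89.91 w 0.0855 F [ 0.1 -0.1  0.6]
  shift [-0.8499  0.0338 -0.2759] turn [ 0.006  -0.0032  0.0802]
  shift [-0.7332  0.0336 -0.2757] turn [ 0.006  -0.0032  0.0802]
```

Emit:
step_arm --steps '[1,-0.7,0.033,-0.2,0.006,-0.003,0.08,1,-0.7,0.033,-0.2,0.006,-0.003,0.08,1,-0.7,0.033,-0.2,0.006,-0.003,0.08,1,-0.7,0.033,-0.2,0.006,-0.003,0.08,1,-0.7,0.033,-0.2,0.006,-0.003,0.08,1,-0.7,0.033,-0.2,0.006,-0.003,0.08,1,-0.7,0.033,-0.2,0.006,-0.003,0.08]'

```text
time_s: 11.4
position: [0.4942, 0.1254, 0.305]
tool_rot: [[0.065, 0.998, -0.0], [0.998, -0.065, 0.0], [0.0, -0.0, -1.0]]
ft_force: [0.6, 0.5, 0.2]
grip_width: 0.0854
```

Run:
```python
from h import *
np.set_printoptions(precision=4,suppress=True)
plan()
B=np.array([.4938,.1158]);a=np.radians(-3.7)
Rb=np.array([[np.cos(a),-np.sin(a)],[np.sin(a),np.cos(a)]])
for c in ('wrist','scene','side'):
    im,d,K,T=snap(c,c+'6.png'); P=cloud(K,T,d)
    hsv=cv2.cvtColor(im,cv2.COLOR_BGR2HSV)
    blue=(hsv[...,0]>95)&(hsv[...,0]<130)&(hsv[...,1]>120)
    m=blue&(P[...,2]>.125)&(P[...,2]<.17)&(abs(P[...,0]-.494)<.06)&(abs(P[...,1]-.115)<.1)
    n,l,st,ce=cv2.connectedComponentsWithStats(m.astype(np.uint8))
    for i in range(1,n):
        if st[i,4]<15: continue
        q=P[l==i]; t=q[q[:,2]>np.percentile(q[:,2],90)-.006]
        print(c,'blob',st[i,4],ce[i],'zmax',np.percentile(q[:,2],95),'top mean',t.mean(0),'box xy',Rb.T@(t.mean(0)[:2]-B))
    for x in imaging.pinpoint(c,'screen_1_tab')[:5]:
        w=atz(K,T,*x['pixel'],.139); print(c,round(x['score'],2),np.round(x['pixel'],1),w,'box',Rb.T@(w[:2]-B))
```

```text
t 11.4 p [0.4942 0.1254 0.305 ] yaw 86.27 w 0.0854 F [0.6 0.5 0.2]
wrist blob 279 [275.81   178.0753] zmax 0.154992600581293 top mean [0.4945 0.1433 0.1537] box xy [-0.0011  0.0275]
wrist blob 331 [278.4894 231.9366] zmax 0.15497565036714764 top mean [0.4929 0.0914 0.1536] box xy [ 0.0007 -0.0244]
scene blob 92 [252.0217 257.1196] zmax 0.15751941823300222 top mean [0.4917 0.0914 0.1552] box xy [-0.0005 -0.0245]
scene blob 88 [230.0341 265.7614] zmax 0.15734491804226622 top mean [0.4932 0.1432 0.1554] box xy [-0.0024  0.0273]
side blob 57 [235.7368 185.3509] zmax 0.15321368389810827 top mean [0.496  0.1105 0.1505] box xy [ 0.0025 -0.0051]
```

View pics/wrist6.png

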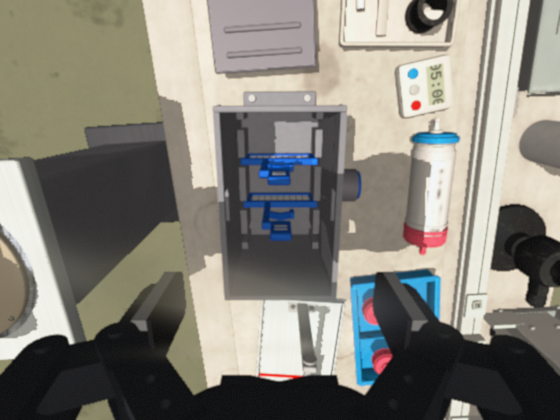

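Two screens stand in the middle slots, with tabs at wrist (280,178) and (280,232) and hooks open to +x. The first pick is the tab at y = 0.0914.

Run:
```python
from h import *
plan(([.4932,.0914,.21],86.3),([.4932,.0914,.147],86.3))
```

```text
t 11.7 p [0.4942 0.126  0.3049] yaw 86.39 w 0.0856 F [-0.5  0.8  0.4]
  shift [-0.1153  0.0042  0.3162] turn [-0.0008 -0.0002  0.0019]
  shift [-0.1153  0.0044  0.5262] turn [-0.0008 -0.0002  0.0019]
```

Emit:
step_arm --steps '[0.5,-0.115,0.004,0.1,0,0,0,0.5,-0.115,0.004,0.2,0,0,0,0.5,-0.115,0.004,0.28,0,0,0,0.5,-0.115,0.004,0.31,0,0,0,0.5,-0.115,0.004,0.316,0,0,0,0.5,-0.115,0.004,0.316,0,0,0]'

```text
time_s: 12.3
position: [0.4937, 0.091, 0.2111]
tool_rot: [[0.064, 0.998, 0.001], [0.998, -0.064, 0.0], [0.0, 0.001, -1.0]]
ft_force: [-0.1, -0.0, 0.1]
grip_width: 0.0428
```

Run:
```python
from h import *
plan(([.4932,.0914,.147],86.3))
snap('wrist','wrist7.png')
```

```text
t 12.3 p [0.4937 0.091  0.2111] yaw 86.34 w 0.0428 F [-0.1 -0.   0.1]
  shift [ 0.0013 -0.002   0.2138] turn [ 0.0014 -0.0002  0.001 ]
```

View pics/wrist7.png

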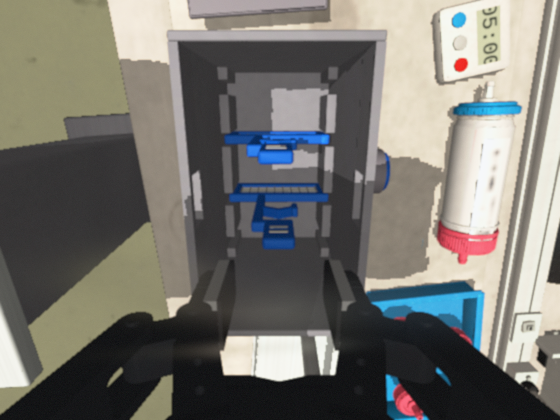

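The tab at (279,236) lies centred between the fingers. Descending.

Emit:
step_arm --steps '[0.5,0.001,-0.002,0.1,0,0,0,0.5,0.001,-0.002,0.17,0,0,0,0.5,0.001,-0.002,0.205,0,0,0,0.5,0.001,-0.002,0.214,0,0,0,0.5,0.001,-0.002,0.214,0,0,0,0.5,0.001,-0.002,0.214,0,0,0]'

```text
time_s: 12.95
position: [0.4933, 0.091, 0.1473]
tool_rot: [[0.064, 0.998, 0.002], [0.998, -0.064, 0.0], [0.0, 0.002, -1.0]]
ft_force: [0.1, 0.0, 0.7]
grip_width: 0.0427
```

Run:
```python
from h import *
plan(([.4932,.0914,.147],86.3))
snap('wrist','wrist8.png')
```

```text
t 12.95 p [0.4933 0.091  0.1473] yaw 86.31 w 0.0427 F [0.1 0.  0.7]
  shift [ 0.0012 -0.0004  0.0009] turn [ 0.0026 -0.0002  0.0003]
```

View pics/wrist8.png

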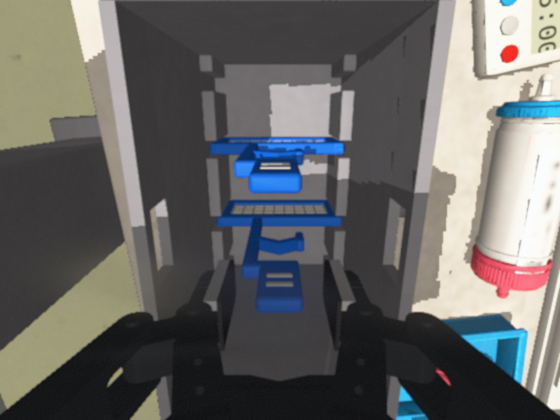

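Emit:
step_arm --steps '[0.15,0,0,0,0,0,0,0.15,0,0,0,0,0,0,0.15,0,0,0,0,0,0,0.15,0,0,0,0,0,0,0.15,0,0,0,0,0,0,0.15,0,0,0,0,0,0]' --grip_force 35

```text
time_s: 13.6
position: [0.4931, 0.091, 0.1467]
tool_rot: [[0.064, 0.998, 0.001], [0.998, -0.064, 0.0], [0.0, 0.001, -1.0]]
ft_force: [0.6, -0.4, 6.0]
grip_width: 0.0192
```

Run:
```python
from h import *
plan(([.4932,.0914,.33],86.3))
```

```text
t 13.6 p [0.4931 0.091  0.1467] yaw 86.3 w 0.0192 F [ 0.6 -0.4  6. ]
  shift [ 0.0016  0.0009 -0.611 ] turn [ 0.0018 -0.0002  0.0001]
```

Emit:
step_arm --steps '[0.15,0,0,-0.05,0,0,0,0.15,0,0,-0.13,0,0,0,0.15,0,0,-0.25,0,0,0,0.15,0,0,-0.38,0,0,0,0.15,0,0,-0.5,0,0,0,0.15,0,0,-0.6,0,0,0,0.15,0,0,-0.65,0,0,0,0.15,0,0,-0.65,0,0,0]'

```text
time_s: 14.4
position: [0.493, 0.091, 0.3427]
tool_rot: [[0.064, 0.998, 0.003], [0.998, -0.064, -0.0], [0.0, 0.003, -1.0]]
ft_force: [0.2, -0.5, -1.0]
grip_width: 0.0187
```

Run:
```python
from h import *
np.set_printoptions(precision=4,suppress=True)
plan()
im,d,K,T=snap('wrist','wrist9.png')
im,d,K,T=snap('scene','scene9.png'); P=cloud(K,T,d)
hsv=cv2.cvtColor(im,cv2.COLOR_BGR2HSV)
m=(hsv[...,0]>95)&(hsv[...,0]<130)&(hsv[...,1]>120)&(P[...,2]>.175)&(abs(P[...,0]-.494)<.08)&(abs(P[...,1]-.1)<.06)
q=P[m];print(m.sum(),np.percentile(q[:,2],[2,50,98]),np.percentile(q[:,0],[2,98]))
im,d,K,T=snap('side','side9.png')
```

```text
t 14.4 p [0.493  0.091  0.3427] yaw 86.31 w 0.0187 F [ 0.2 -0.5 -1. ]
569 [0.2046 0.2471 0.345 ] [0.4476 0.5324]
```

View pics/wrist9.png

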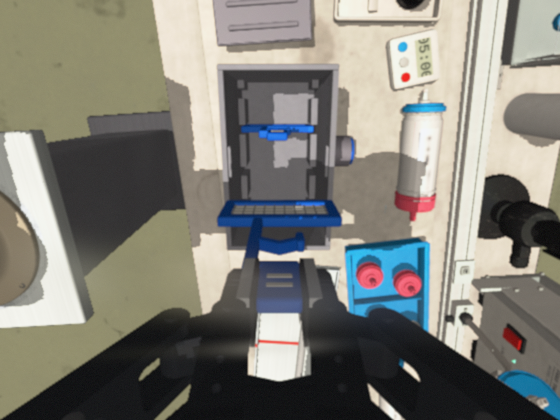

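View pics/side9.png

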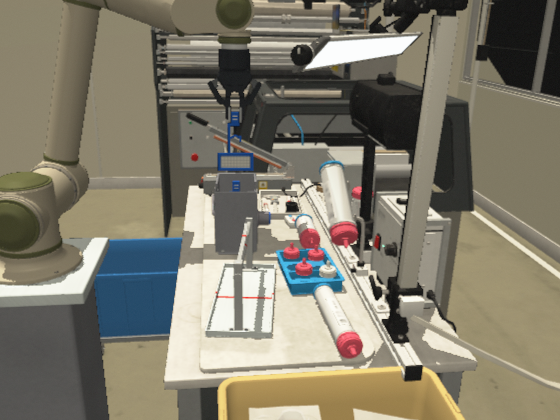

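The side view shows the first screen hanging plumb from the gripper at (235,150). Next I fit the stand's pose: rail line, red mark and posts.

Run:
```python
from h import *
np.set_printoptions(precision=4,suppress=True)
for c in ('side','scene'):
    im,d,K,T=snap(c); P=cloud(K,T,d); hsv=cv2.cvtColor(im,cv2.COLOR_BGR2HSV)
    reg=(d>0)&(P[...,0]>.42)&(P[...,0]<.58)&(P[...,1]>-.39)&(P[...,1]<-.05)
    red=((hsv[...,0]<8)|(hsv[...,0]>172))&(hsv[...,1]>120)&reg
    for lo,hi,n in ((-.005,.025,'tray'),(.11,.135,'rail'),(.136,.16,'strip')):
        m=red&(P[...,2]>lo)&(P[...,2]<hi); q=P[m]
        if m.sum()<2: print(c,n,m.sum()); continue
        print(c,'red',n,m.sum(),q.mean(0),q[:,0].min(),q[:,0].max())
        if n=='tray' and m.sum()>10:
            pf=np.polyfit(q[:,0],q[:,1],1); print('  line slope deg',np.degrees(np.arctan(pf[0])),'y at .497',np.polyval(pf,.497))
    m=reg&(P[...,2]>.112)&(P[...,2]<.132)&(P[...,1]>-.34)&(P[...,1]<-.09); q=P[m][:,:2]
    if len(q)>30:
        vx,vy,x0,y0=cv2.fitLine(q.astype(np.float32),cv2.DIST_HUBER,0,.01,.01).ravel(); k=vx/vy
        print(c,'rail n',len(q),'x at -.215',x0+k*(-.215-y0),'at -.12',x0+k*(-.12-y0),'ang',np.degrees(np.arctan2(vy,vx)))
    m=reg&(P[...,2]>.136)&(P[...,2]<.152)&(P[...,1]>-.345); q=P[m][:,:2]
    if len(q)>30:
        vx,vy,x0,y0=cv2.fitLine(q.astype(np.float32),cv2.DIST_HUBER,0,.01,.01).ravel(); k=vx/vy
        print(c,'strip n',len(q),'x at -.215',x0+k*(-.215-y0),'ang',np.degrees(np.arctan2(vy,vx)),'y',q[:,1].min(),q[:,1].max())
    # posts
    m=reg&(P[...,2]>.04)&(P[...,2]<.11); q=P[m]
    for nm,s in (('+y',q[:,1]>-.2),('-y',q[:,1]<-.2)):
        if s.sum()>5: print(c,'post',nm,s.sum(),q[s].mean(0),np.percentile(q[s],[5,95],axis=0).ravel())
    # tray floor rect
    m=reg&(P[...,2]>.012)&(P[...,2]<.016)
    for t,h in (('rail_open',.122),('rail_mark',.122),('drying_stand',0)):
        for x in imaging.pinpoint(c,t)[:1]: print(c,t,round(x['score'],2),atz(K,T,*x['pixel'],h))
```

```text
side red tray 59 [ 0.5012 -0.2197  0.001 ] 0.4382958227368957 0.562123272024916
  line slope deg -7.5532272287372875 y at .497 -0.21914551651197373
side red rail 2 [ 0.5011 -0.219   0.1226] 0.4998392319904483 0.5023811514488521
side red strip 5 [ 0.4977 -0.219   0.1435] 0.4938784738907269 0.500307485114967
side rail n 102 x at -.215 0.50059915 at -.12 0.513697 ang 82.14998
side strip n 154 x at -.215 0.497806 ang 81.95296 y -0.3369917309301623 -0.16141504716157495
side post +y 124 [ 0.5172 -0.0881  0.0684] [ 0.5103 -0.0917  0.0424  0.522  -0.0839  0.1026]
side post -y 284 [ 0.477  -0.3607  0.0761] [ 0.4695 -0.3632  0.0441  0.4838 -0.3579  0.1067]
side rail_open 0.75 [ 0.5159 -0.1339  0.122 ]
side rail_mark 0.94 [ 0.4961 -0.212   0.122 ]
side drying_stand 0.81 [ 0.4917 -0.212   0.    ]
scene tray 0
scene rail 1
scene strip 0
scene rail n 63 x at -.215 0.49435723 at -.12 0.5072535 ang 82.269325
scene post +y 141 [ 0.5125 -0.0809  0.0758] [ 0.5066 -0.0858  0.0441  0.5211 -0.078   0.1062]
scene rail_open 0.63 [ 0.5022 -0.134   0.122 ]
```

```bash
cat >> h.py <<'E'
S0=np.array([.497,-.2195]); SY=-7.9
def st(x,y,z):
    a=np.radians(SY); return [S0[0]+np.cos(a)*x-np.sin(a)*y,S0[1]+np.sin(a)*x+np.cos(a)*y,z]
def to_st(p):
    a=np.radians(SY); d=np.array(p[:2])-S0; return np.array([np.cos(a)*d[0]+np.sin(a)*d[1],-np.sin(a)*d[0]+np.cos(a)*d[1]])
E
python3 - <<'E'
from h import *
plan((st(-.07,.096,.34),82.1))
E
```

```text
t 14.95 p [0.4927 0.091  0.3409] yaw 86.31 w 0.0193 F [-0.  -0.3 -1.6]
  shift [-0.6957 -0.1283  0.0031] turn [-0.0007 -0.0002  0.0936]
```

Emit:
step_arm --steps '[0.15,-0.1,-0.02,0,0,0,0.02,0.15,-0.22,-0.05,0,0,0,0.04,0.15,-0.35,-0.08,0,0,0,0.06,0.15,-0.48,-0.1,0,0,0,0.08,0.15,-0.6,-0.12,0,0,0,0.094,0.15,-0.67,-0.128,0,0,0,0.094,0.15,-0.696,-0.128,0,0,0,0.094,0.15,-0.696,-0.128,0,0,0,0.094]'

```text
time_s: 15.75
position: [0.441, -0.1154, 0.341]
tool_rot: [[0.139, 0.99, -0.0], [0.99, -0.139, 0.0], [0.0, -0.0, -1.0]]
ft_force: [-0.1, -0.5, -0.9]
grip_width: 0.0191
```

Run:
```python
from h import *
plan((st(-.07,.096,.23),82.1),(st(-.07,.096,.203),82.1))
snap('wrist','wrist10.png')
snap('side','side10.png')
```

```text
t 15.75 p [ 0.441  -0.1154  0.341 ] yaw 82.0 w 0.0191 F [-0.1 -0.5 -0.9]
  shift [ 0.0017 -0.0007  0.3701] turn [-0.0003 -0.0004 -0.0022]
  shift [ 0.0016 -0.0007  0.4601] turn [-0.0003 -0.0004 -0.0022]
```

View pics/wrist10.png

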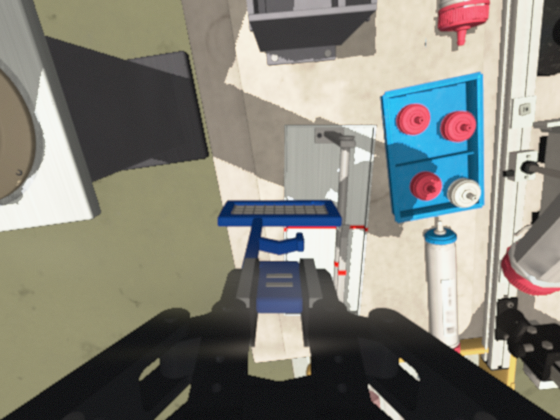

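The wrist view shows the stand clearly, with the rail at columns 340-350 and the tray's red mark at row 228. I'll refit its pose from this view.

Run:
```python
from h import *
np.set_printoptions(precision=4,suppress=True)
im,d,K,T=snap('wrist'); P=cloud(K,T,d); hsv=cv2.cvtColor(im,cv2.COLOR_BGR2HSV)
reg=(d>0)&(P[...,0]>.42)&(P[...,0]<.58)&(P[...,1]>-.39)&(P[...,1]<-.05)
red=((hsv[...,0]<8)|(hsv[...,0]>172))&(hsv[...,1]>120)&reg
for lo,hi,n in ((-.005,.025,'tray'),(.11,.135,'rail'),(.136,.16,'strip')):
    m=red&(P[...,2]>lo)&(P[...,2]<hi); q=P[m]
    if m.sum()<2: print(n,m.sum()); continue
    print('red',n,m.sum(),q.mean(0),q[:,0].min(),q[:,0].max(),'stand',to_st(q.mean(0)))
    if n=='tray':
        pf=np.polyfit(q[:,0],q[:,1],1); print('  slope deg',np.degrees(np.arctan(pf[0])),'y at .497',np.polyval(pf,.497))
for n,lo,hi in (('rail',.112,.132),('strip',.139,.152)):
    m=reg&(P[...,2]>lo)&(P[...,2]<hi)&(P[...,0]>.49)&(P[...,1]<-.09); q=P[m]
    vx,vy,x0,y0=cv2.fitLine(q[:,:2].astype(np.float32),cv2.DIST_HUBER,0,.01,.01).ravel(); k=vx/vy
    print(n,len(q),'z',np.median(q[:,2]),'x at -.12',x0+k*(-.12-y0),'at -.215',x0+k*(-.215-y0),'ang',np.degrees(np.arctan2(vy,vx)),'y',q[:,1].min(),q[:,1].max(), 'mine', st(0,.1,0),st(0,.0045,0))
m=reg&(P[...,2]>.128)&(P[...,2]<.14)&(P[...,1]>-.1); q=P[m]
if len(q): print('post top',len(q),q.mean(0),to_st(q.mean(0)))
```

```text
red tray 155 [ 0.4968 -0.2213  0.0033] 0.4351142746219448 0.5606688026824647 stand [ 0.0001 -0.0018]
  slope deg -9.120017206435373 y at .497 -0.22127975975554465
red rail 17 [ 0.4926 -0.2195  0.125 ] 0.4908582601302206 0.49441186988561875 stand [-0.0044 -0.0006]
red strip 30 [ 0.4956 -0.2196  0.1452] 0.4917853972271723 0.5000278547710714 stand [-0.0014 -0.0003]
rail 870 z 0.12481709852836595 x at -.12 0.5088432 at -.215 0.49363178 ang 80.90302 y -0.24750524471728044 -0.09005634455152112 mine [np.float64(0.5107444546037146), np.float64(-0.12044905367616912), 0] [np.float64(0.49761850045716716), np.float64(-0.2150427074154276), 0]
strip 542 z 0.14491148611375548 x at -.12 0.50817275 at -.215 0.49601868 ang 82.70933 y -0.2564984572606831 -0.16280905441569143 mine [np.float64(0.5107444546037146), np.float64(-0.12044905367616912), 0] [np.float64(0.49761850045716716), np.float64(-0.2150427074154276), 0]
post top 150 [ 0.5142 -0.0828  0.1318] [-0.0018  0.1378]
```

```bash
sed -i 's/S0=np.array(\[.497,-.2195\]); SY=-7.9/S0=np.array([.496,-.2200]); SY=-8.0/' h.py
python3 - <<'E'
from h import *
plan((st(-.07,.096,.23),82.),(st(-.07,.096,.203),82.))
E
```

```text
t 15.9 p [ 0.4411 -0.114   0.3412] yaw 82.15 w 0.0191 F [-0.3  0.3 -0.7]
  shift [-0.0047 -0.003   0.3706] turn [-0.0001 -0.0006  0.0033]
  shift [-0.0047 -0.003   0.4606] turn [-0.0001 -0.0006  0.0033]
```

Emit:
step_arm --steps '[0.15,-0.004,-0.003,0.12,0,0,0.003,0.15,-0.004,-0.003,0.25,0,0,0.003,0.15,-0.004,-0.003,0.36,0,0,0.003,0.15,-0.004,-0.003,0.43,0,0,0.003,0.15,-0.004,-0.003,0.46,0,0,0.003,0.15,-0.004,-0.003,0.46,0,0,0.003,0.15,-0.004,-0.003,0.46,0,0,0.003]'

```text
time_s: 16.6
position: [0.4405, -0.1159, 0.2042]
tool_rot: [[0.14, 0.99, 0.002], [0.99, -0.14, -0.001], [-0.0, 0.002, -1.0]]
ft_force: [0.6, -0.6, -0.4]
grip_width: 0.0189
```

Run:
```python
from h import *
plan((st(0,.096,.203),82.),(st(0,.096,.181),82.))
im,d,K,T=snap('wrist','wrist11.png')
im,d,K,T=snap('side','side11.png')
cv2.imwrite('pics/side11z.png',cv2.resize(im[150:350,150:350],None,fx=3,fy=3))
```

```text
t 16.6 p [ 0.4405 -0.1159  0.2042] yaw 81.98 w 0.0189 F [ 0.6 -0.6 -0.4]
  shift [0.002  0.2316 0.0043] turn [ 0.0021  0.0006 -0.0004]
  shift [0.0021 0.2314 0.0777] turn [ 0.0021  0.0006 -0.0004]
```

View pics/wrist11.png

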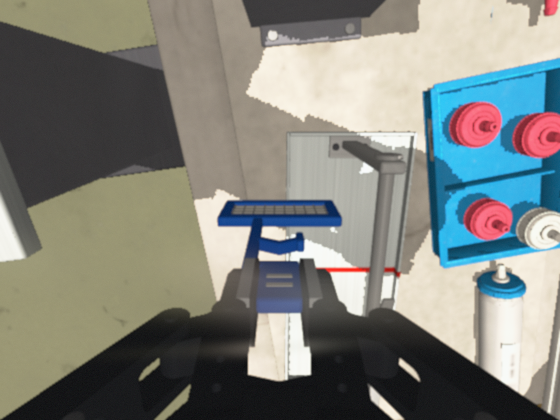

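View pics/side11z.png

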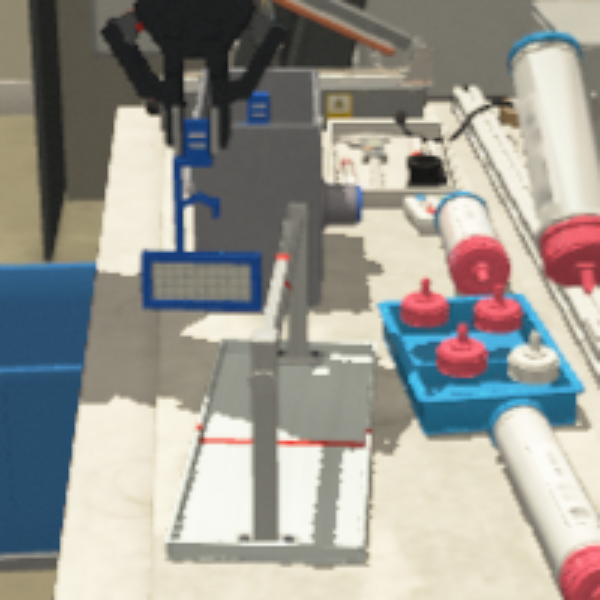

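Run:
```python
from h import *
c=imaging.get_calibration('side');K,T=map(np.array,(c['camera_matrix'],c['world_from_camera']))
f=lambda p:np.round((proj(K,T,np.array(p))-[150,150])*3,0)
p=env.observe()['position']
print('rail top/bot at screen, shifted to screen x:',f(st(-.0705,.096,.127)),f(st(-.0705,.096,.117)),'rail itself',f(st(0,.096,.122)))
print('pred tip',f([p[0]+.0125,p[1],p[2]-.0667]),'frame top',f([p[0],p[1],p[2]-.0947]))
```

```text
rail top/bot at screen, shifted to screen x: [195. 225.] [195. 238.] rail itself [290. 234.]
pred tip [213. 212.] frame top [197. 248.]
```

The predicted tip row (212) and frame-top row (248) match the picture, and the rail falls in the gap at rows 225-238. Moving the hook onto the rail.

Emit:
step_arm --steps '[0.15,0.002,0.04,0.003,0,0,0,0.15,0.002,0.09,0.003,0,0,0,0.15,0.002,0.14,0.003,0,0,0,0.15,0.002,0.19,0.003,0,0,0,0.15,0.002,0.22,0.003,0,0,0,0.15,0.002,0.231,0.003,0,0,0,0.15,0.002,0.231,0.003,0,0,0,0.15,0.002,0.231,0.003,0,0,0]'

```text
time_s: 17.5
position: [0.5083, -0.125, 0.2023]
tool_rot: [[0.14, 0.99, -0.0], [0.99, -0.14, 0.0], [0.0, -0.0, -1.0]]
ft_force: [0.8, -0.7, 0.0]
grip_width: 0.019
```

Run:
```python
from h import *
plan((st(0,.096,.181),82.))
im,d,K,T=snap('wrist','wrist12.png')
im,d,K,T=snap('side','side12.png')
cv2.imwrite('pics/side12z.png',cv2.resize(im[150:350,150:350],None,fx=3,fy=3))
```

```text
t 17.5 p [ 0.5083 -0.125   0.2023] yaw 81.94 w 0.019 F [ 0.8 -0.7  0. ]
  shift [0.0006 0.0037 0.0709] turn [-0.0005 -0.0003 -0.0013]
```

View pics/side12z.png

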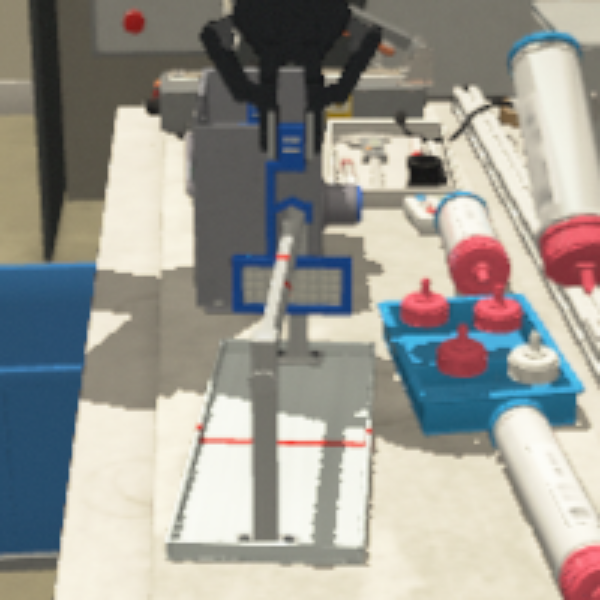

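View pics/wrist12.png

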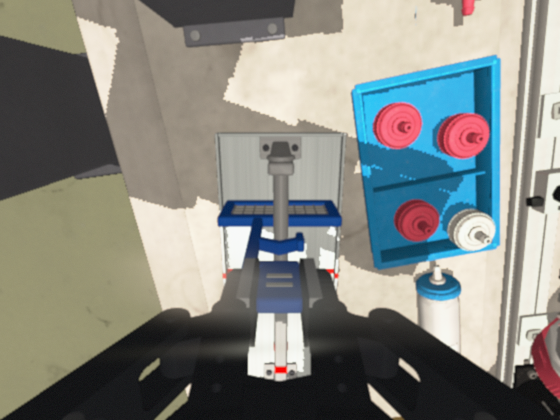

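The rail runs through the hook opening (wrist column 282). Lowering until the hook seats.

Emit:
step_arm --steps '[0.15,0,0.003,0.02,0,0,0,0.15,0,0.003,0.04,0,0,0,0.15,0,0.003,0.055,0,0,0,0.15,0,0.003,0.065,0,0,0,0.15,0,0.003,0.07,0,0,0,0.15,0,0.003,0.07,0,0,0]'

```text
time_s: 18.2
position: [0.5094, -0.1252, 0.1811]
tool_rot: [[0.14, 0.99, -0.0], [0.99, -0.14, 0.0], [0.0, -0.0, -1.0]]
ft_force: [0.8, -0.2, -0.2]
grip_width: 0.0193
```

Emit:
step_arm --steps '[0.15,0,0,0.004,0,0,0,0.15,0,0,0.007,0,0,0,0.15,0,0,0.007,0,0,0]'

```text
time_s: 18.5
position: [0.5097, -0.1253, 0.1805]
tool_rot: [[0.14, 0.99, 0.002], [0.99, -0.14, -0.001], [-0.001, 0.002, -1.0]]
ft_force: [-3.3, 1.1, 9.7]
grip_width: 0.0191
```

Run:
```python
from h import *
plan()
im,d,K,T=snap('side')
cv2.imwrite('pics/side13z.png',cv2.resize(im[170:280,200:300],None,fx=6,fy=5))
```

```text
t 18.5 p [ 0.5097 -0.1253  0.1805] yaw 81.95 w 0.0191 F [-3.3  1.1  9.7]
```

View pics/side13z.png

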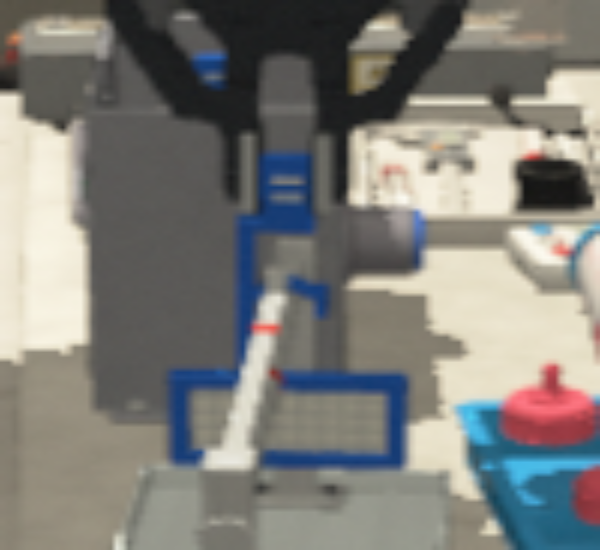

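Seated, with contact felt at TCP z = 0.1805. I'll raise it about 3.5 mm and slide it along the rail.

Emit:
step_arm --steps '[0.15,0,-0.002,-0.016,0,0,0,0.15,0,-0.003,-0.016,0,0,0,0.15,-0.05,-0.003,-0.016,0,0,0,0.15,-0.1,-0.003,-0.016,0,0,0,0.15,-0.15,-0.003,-0.016,0,0,0,0.15,-0.2,-0.003,-0.016,0,0,0,0.15,-0.2,-0.003,-0.016,0,0,0]'

```text
time_s: 19.25
position: [0.4999, -0.1868, 0.1837]
tool_rot: [[0.143, 0.99, -0.0], [0.99, -0.143, -0.0], [-0.0, -0.0, -1.0]]
ft_force: [0.2, 0.1, -1.1]
grip_width: 0.0195
```

Run:
```python
from h import *
plan((st(-.001,-.085,.184),82)); print(to_st(env.observe()['position']))
im,d,K,T=snap('side')
cv2.imwrite('pics/side14z.png',cv2.resize(im[170:280,200:300],None,fx=6,fy=5))
```

```text
t 19.25 p [ 0.4999 -0.1868  0.1837] yaw 81.79 w 0.0195 F [ 0.2  0.1 -1.1]
  shift [-0.3947  0.0007 -0.0009] turn [-0.0002  0.0002 -0.0046]
[-0.00078978  0.03341484]
```

View pics/side14z.png

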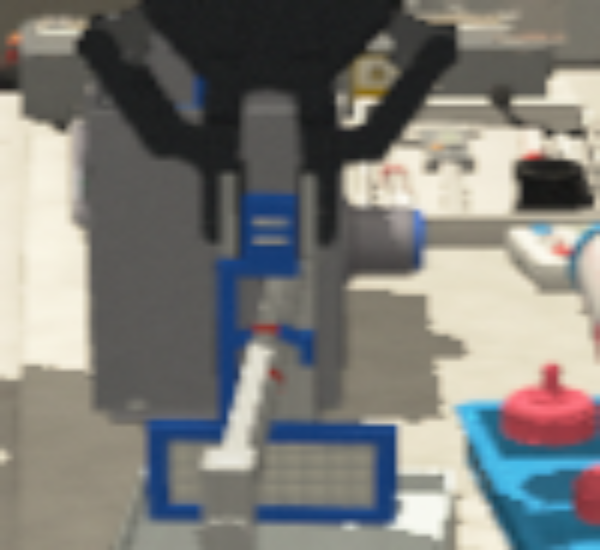

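Emit:
step_arm --steps '[0.15,-0.05,0,0,0,0,-0.004,0.15,-0.11,0,0,0,0,-0.004,0.15,-0.17,0,0,0,0,-0.004,0.15,-0.23,0,0,0,0,-0.004,0.15,-0.29,0,0,0,0,-0.004,0.15,-0.35,0,0,0,0,-0.004,0.15,-0.39,0,0,0,0,-0.004,0.15,-0.39,0,0,0,0,-0.004,0.15,-0.39,0,0,0,0,-0.004]'

```text
time_s: 20.2
position: [0.4837, -0.3002, 0.1838]
tool_rot: [[0.137, 0.991, -0.0], [0.991, -0.137, 0.001], [0.001, -0.0, -1.0]]
ft_force: [0.2, 0.9, -0.6]
grip_width: 0.0191
```

Run:
```python
from h import *
plan((st(-.001,-.085,.180),82)); print(to_st(env.observe()['position']))
im,d,K,T=snap('side')
cv2.imwrite('pics/side15z.png',cv2.resize(im[170:310,180:300],None,fx=5,fy=4))
```

```text
t 20.2 p [ 0.4837 -0.3002  0.1838] yaw 82.11 w 0.0191 F [ 0.2  0.9 -0.6]
  shift [-0.013   0.      0.0125] turn [-0.0004 -0.0009  0.0024]
[-0.00100778 -0.08109953]
```

View pics/side15z.png

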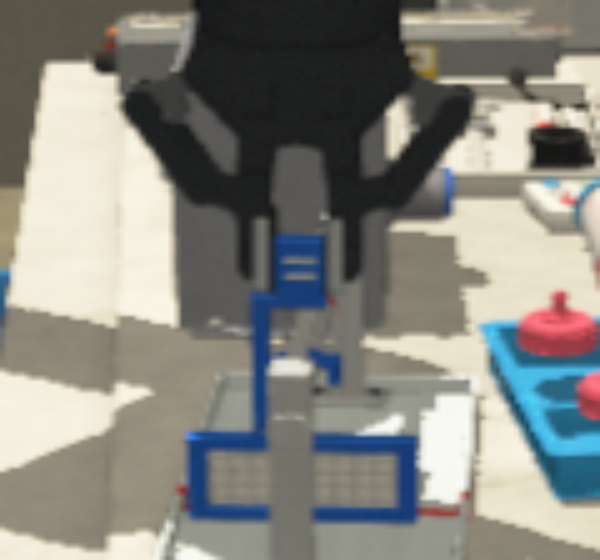

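Emit:
step_arm --steps '[0.15,0,0,0.006,0,0,0,0.15,0,0,0.011,0,0,0,0.15,0,0,0.011,0,0,0,0.15,0,0,0.011,0,0,0]'

```text
time_s: 20.65
position: [0.484, -0.3, 0.1808]
tool_rot: [[0.137, 0.991, 0.001], [0.991, -0.137, 0.0], [0.0, 0.0, -1.0]]
ft_force: [2.2, 1.3, 0.9]
grip_width: 0.0192
```

Emit:
step_arm --steps '[0.24,0,0,0,0,0,0,0.27,0,0,0,0,0,0,0.3,0,0,0,0,0,0,0.4,0,0,0,0,0,0,0.5,0,0,0,0,0,0,0.5,0,0,0,0,0,0]'

```text
time_s: 21.25
position: [0.4838, -0.3004, 0.1806]
tool_rot: [[0.137, 0.991, -0.0], [0.991, -0.137, 0.0], [0.0, -0.0, -1.0]]
ft_force: [-0.2, 0.3, -0.4]
grip_width: 0.0426
```

Run:
```python
from h import *
plan()
snap('wrist','wrist16.png')
im,d,K,T=snap('side')
cv2.imwrite('pics/side16z.png',cv2.resize(im[170:310,180:300],None,fx=5,fy=4))
```

```text
t 21.25 p [ 0.4838 -0.3004  0.1806] yaw 82.12 w 0.0426 F [-0.2  0.3 -0.4]
```

View pics/side16z.png

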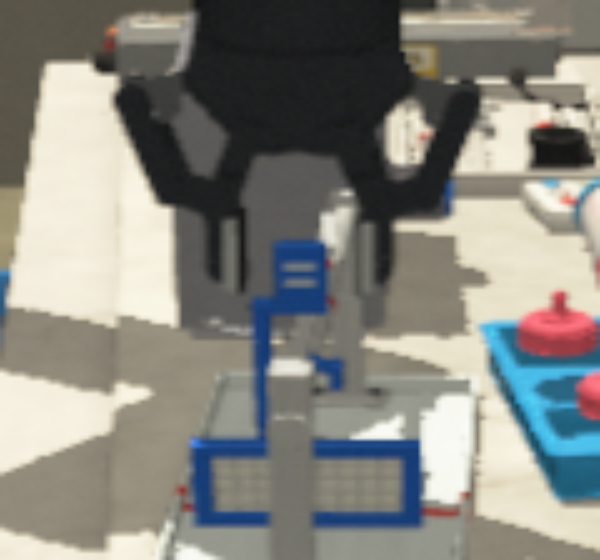

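View pics/wrist16.png

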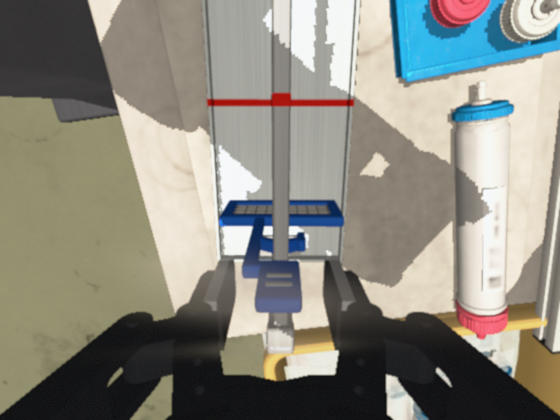

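The first screen hangs plumb, well past the mark (mark at row 100, screen at row 213). I go up and back for the second screen.

Emit:
step_arm --steps '[0.5,0,0,-0.05,0,0,0,0.5,0,0,-0.15,0,0,0,0.5,0,0,-0.3,0,0,0,0.5,0,0,-0.42,0,0,0,0.5,0,0,-0.42,0,0,0]'

```text
time_s: 21.85
position: [0.4847, -0.3011, 0.3119]
tool_rot: [[0.137, 0.991, 0.007], [0.991, -0.137, -0.007], [-0.006, 0.008, -1.0]]
ft_force: [0.2, -0.6, 0.0]
grip_width: 0.0427
```

Run:
```python
from h import *
plan(([.4935,.1433,.305],86.3))
```

```text
t 21.85 p [ 0.4847 -0.3011  0.3119] yaw 82.13 w 0.0427 F [ 0.2 -0.6  0. ]
  shift [ 1.4714 -0.1738  0.0132] turn [ 0.0099  0.0076 -0.0926]
```

Emit:
step_arm --steps '[0.5,0.95,-0.12,0,0,0,-0.06,0.5,0.95,-0.12,0,0,0,-0.06,0.5,0.95,-0.12,0,0,0,-0.06,0.5,0.95,-0.12,0,0,0,-0.06,0.5,0.95,-0.12,0,0,0,-0.06,0.5,0.95,-0.12,0,0,0,-0.06,0.5,0.95,-0.12,0,0,0,-0.06]'

```text
time_s: 22.55
position: [0.4865, -0.0093, 0.3063]
tool_rot: [[0.085, 0.996, -0.001], [0.996, -0.085, 0.001], [0.001, -0.001, -1.0]]
ft_force: [-0.6, -0.3, -0.3]
grip_width: 0.0426
```

Run:
```python
from h import *
plan(([.4935,.1433,.30],86.3))
```

```text
t 22.55 p [ 0.4865 -0.0093  0.3063] yaw 85.11 w 0.0426 F [-0.6 -0.3 -0.3]
  shift [ 0.5087 -0.02    0.0215] turn [-0.001  -0.0014 -0.0264]
```

Emit:
step_arm --steps '[0.5,0.15,-0.01,0.02,0,0,-0.026,0.5,0.3,-0.02,0.02,0,0,-0.026,0.5,0.43,-0.02,0.02,0,0,-0.026,0.5,0.5,-0.02,0.02,0,0,-0.026,0.5,0.508,-0.02,0.02,0,0,-0.026,0.5,0.508,-0.02,0.02,0,0,-0.026]'

```text
time_s: 23.15
position: [0.495, 0.1387, 0.3001]
tool_rot: [[0.07, 0.998, -0.001], [0.998, -0.07, -0.0], [-0.0, -0.001, -1.0]]
ft_force: [-0.2, -0.1, -0.2]
grip_width: 0.043
```

Run:
```python
from h import *
np.set_printoptions(precision=4,suppress=True)
for c in ('wrist','scene'):
    im,d,K,T=snap(c,c+'17.png'); P=cloud(K,T,d)
    hsv=cv2.cvtColor(im,cv2.COLOR_BGR2HSV)
    blue=(hsv[...,0]>95)&(hsv[...,0]<130)&(hsv[...,1]>120)
    m=blue&(P[...,2]>.125)&(P[...,2]<.17)&(abs(P[...,0]-.494)<.06)&(abs(P[...,1]-.115)<.1)
    n,l,sta,ce=cv2.connectedComponentsWithStats(m.astype(np.uint8))
    for i in range(1,n):
        if sta[i,4]<15: continue
        q=P[l==i]; t=q[q[:,2]>np.percentile(q[:,2],90)-.006]
        print(c,'blob',sta[i,4],ce[i],'zmax',np.percentile(q[:,2],95),'top mean',t.mean(0))
plan(([.4935,.1433,.21],86.3),([.4935,.1433,.147],86.3))
```

```text
wrist blob 331 [276.2991 193.8308] zmax 0.155372875835095 top mean [0.4949 0.1422 0.154 ]
scene blob 92 [230.0109 265.8913] zmax 0.15786581596530466 top mean [0.4931 0.1434 0.1557]
t 23.25 p [0.4951 0.138  0.3004] yaw 85.91 w 0.0425 F [-0.8  0.1 -0.4]
  shift [ 0.0173 -0.0063  0.3013] turn [-0.0007  0.0003 -0.0086]
  shift [ 0.0173 -0.0062  0.5113] turn [-0.0007  0.0003 -0.0086]
```

View pics/wrist17.png

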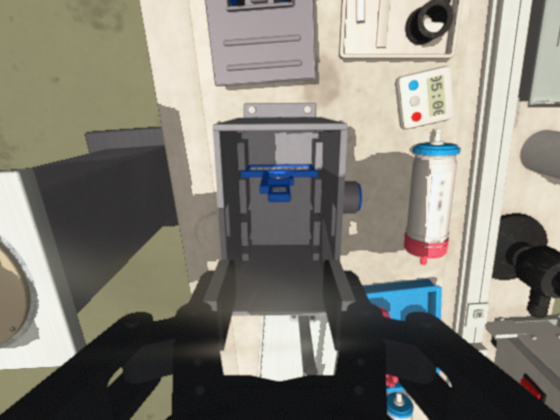

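The second tab is at wrist (278,188) and has not moved. Descending on it.

Emit:
step_arm --steps '[0.5,0.017,-0.004,0.12,0,0,-0.008,0.5,0.017,-0.004,0.25,0,0,-0.008,0.5,0.017,-0.004,0.35,0,0,-0.008,0.5,0.017,-0.004,0.42,0,0,-0.008,0.5,0.017,-0.004,0.47,0,0,-0.008,0.5,0.017,-0.004,0.5,0,0,-0.008,0.5,0.017,-0.004,0.511,0,0,-0.008,0.5,0.017,-0.004,0.511,0,0,-0.008,0.5,0.017,-0.004,0.511,0,0,-0.008]'

```text
time_s: 24.15
position: [0.4945, 0.1442, 0.1481]
tool_rot: [[0.064, 0.998, 0.001], [0.998, -0.064, 0.0], [0.0, 0.001, -1.0]]
ft_force: [-0.3, 0.0, -0.1]
grip_width: 0.0428
```

Run:
```python
from h import *
plan(([.494,.143,.147],86.3))
snap('wrist','wrist18.png')
```

```text
t 24.15 p [0.4945 0.1442 0.1481] yaw 86.34 w 0.0428 F [-0.3  0.  -0.1]
  shift [-0.0042 -0.0014  0.0037] turn [ 0.0017 -0.0004  0.0008]
```

View pics/wrist18.png

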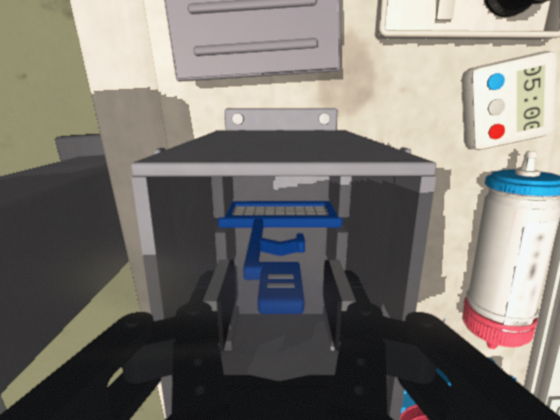

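The tab is centred between the fingers. Gripping, then lifting.

Emit:
step_arm --steps '[0.15,-0.002,0.001,0.003,0,0,0,0.15,-0.002,0.001,0.003,0,0,0,0.15,-0.002,0.001,0.003,0,0,0,0.15,-0.002,0.001,0.003,0,0,0,0.15,-0.002,0.001,0.003,0,0,0,0.15,-0.002,0.001,0.003,0,0,0]' --grip_force 35

```text
time_s: 24.8
position: [0.4947, 0.1438, 0.1468]
tool_rot: [[0.064, 0.998, 0.001], [0.998, -0.064, 0.0], [0.0, 0.001, -1.0]]
ft_force: [1.3, 0.2, 3.9]
grip_width: 0.0189
```

Emit:
step_arm --steps '[0.15,0,0,-0.05,0,0,0,0.15,0,0,-0.13,0,0,0,0.15,0,0,-0.25,0,0,0,0.15,0,0,-0.38,0,0,0,0.15,0,0,-0.5,0,0,0,0.15,0,0,-0.6,0,0,0,0.15,0,0,-0.65,0,0,0,0.15,0,0,-0.65,0,0,0]'

```text
time_s: 25.6
position: [0.4946, 0.1439, 0.3429]
tool_rot: [[0.063, 0.998, 0.003], [0.998, -0.063, 0.0], [0.001, 0.003, -1.0]]
ft_force: [0.8, -0.6, -0.9]
grip_width: 0.0189
```

Run:
```python
from h import *
plan((st(-.071,.096,.34),82.0))
snap('wrist','wrist19.png');snap('scene','scene19.png')
```

```text
t 25.6 p [0.4946 0.1439 0.3429] yaw 86.36 w 0.0189 F [ 0.8 -0.6 -0.9]
  shift [-0.873  -0.1299  0.0088] turn [ 0.0035 -0.0008  0.0969]
```

View pics/wrist19.png

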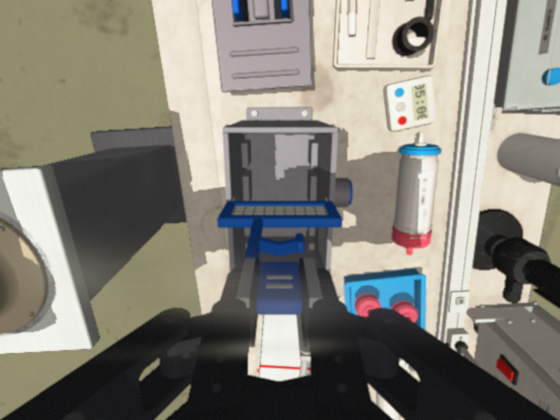

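View pics/scene19.png

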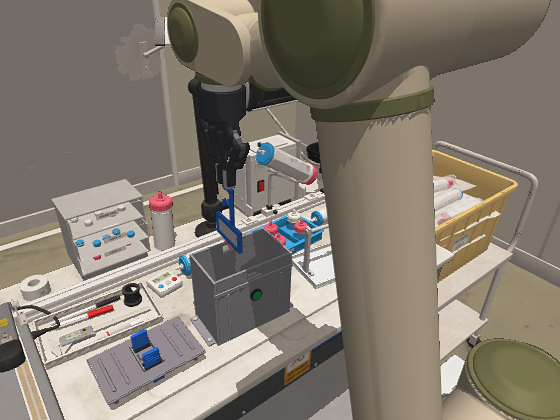

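The second screen is in the gripper, the box is empty, and the cover lies on the bench at scene (147,355). I carry the screen to the stand.

Emit:
step_arm --steps '[0.15,-0.1,-0.02,0,0,0,0.02,0.15,-0.22,-0.04,0,0,0,0.04,0.15,-0.36,-0.06,0,0,0,0.06,0.15,-0.5,-0.08,0,0,0,0.08,0.15,-0.64,-0.1,0,0,0,0.097,0.15,-0.76,-0.12,0,0,0,0.097,0.15,-0.84,-0.13,0,0,0,0.097,0.15,-0.873,-0.13,0.005,0,0,0.097,0.15,-0.873,-0.13,0.005,0,0,0.097]'

```text
time_s: 26.6
position: [0.4386, -0.1156, 0.3386]
tool_rot: [[0.141, 0.99, -0.002], [0.99, -0.141, 0.002], [0.001, -0.003, -1.0]]
ft_force: [0.1, -0.4, -0.7]
grip_width: 0.0193
```

Run:
```python
from h import *
plan((st(-.071,.096,.203),82.0))
```

```text
t 26.6 p [ 0.4386 -0.1156  0.3386] yaw 81.89 w 0.0193 F [ 0.1 -0.4 -0.7]
  shift [0.0014 0.0025 0.4519] turn [-0.0034 -0.0017 -0.0024]
```

Emit:
step_arm --steps '[0.15,0.001,0.002,0.12,0,0,0,0.15,0.001,0.002,0.25,0,0,0,0.15,0.001,0.002,0.36,0,0,0,0.15,0.001,0.002,0.43,0,0,0,0.15,0.001,0.002,0.452,0,0,0,0.15,0.001,0.002,0.452,0,0,0,0.15,0.001,0.002,0.452,0,0,0]'

```text
time_s: 27.3
position: [0.44, -0.1146, 0.2053]
tool_rot: [[0.139, 0.99, 0.001], [0.99, -0.139, -0.001], [-0.0, 0.001, -1.0]]
ft_force: [-1.0, -0.0, -0.4]
grip_width: 0.0191
```

Run:
```python
from h import *
plan((st(-.001,.096,.203),82.0))
im,d,K,T=snap('side')
cv2.imwrite('pics/side20z.png',cv2.resize(im[150:350,150:350],None,fx=3,fy=3))
```

```text
t 27.3 p [ 0.44   -0.1146  0.2053] yaw 82.03 w 0.0191 F [-1.  -0.  -0.4]
  shift [-0.002   0.2304  0.008 ] turn [0.0019 0.0005 0.0007]
```

View pics/side20z.png

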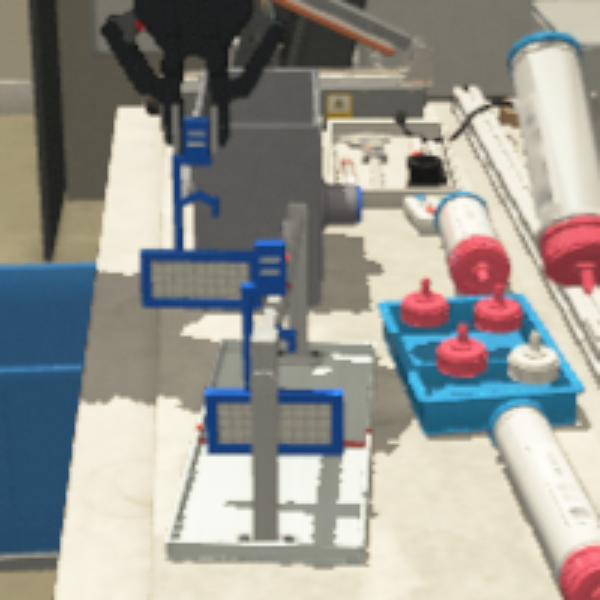

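The side view shows the first screen still hanging, and the second one at the right height beside the rail. Hooking it on.

Emit:
step_arm --steps '[0.15,-0.002,0.04,0.006,0,0,0,0.15,-0.002,0.09,0.006,0,0,0,0.15,-0.002,0.14,0.006,0,0,0,0.15,-0.002,0.19,0.006,0,0,0,0.15,-0.002,0.22,0.006,0,0,0,0.15,-0.002,0.23,0.006,0,0,0,0.15,-0.002,0.23,0.006,0,0,0,0.15,-0.002,0.23,0.006,0,0,0]'

```text
time_s: 28.15
position: [0.5073, -0.125, 0.2026]
tool_rot: [[0.139, 0.99, -0.0], [0.99, -0.139, 0.0], [0.0, -0.0, -1.0]]
ft_force: [0.7, 0.1, -0.1]
grip_width: 0.0193
```

Run:
```python
from h import *
plan((st(-.001,.096,.184),82.0),(st(-.001,.096,.181),82.0))
im,d,K,T=snap('wrist','wrist21.png')
```

```text
t 28.15 p [ 0.5073 -0.125   0.2026] yaw 81.99 w 0.0193 F [ 0.7  0.1 -0.1]
  shift [0.0011 0.0034 0.062 ] turn [-0.0004 -0.0002 -0.0003]
  shift [0.0011 0.0034 0.072 ] turn [-0.0004 -0.0002 -0.0003]
```

View pics/wrist21.png

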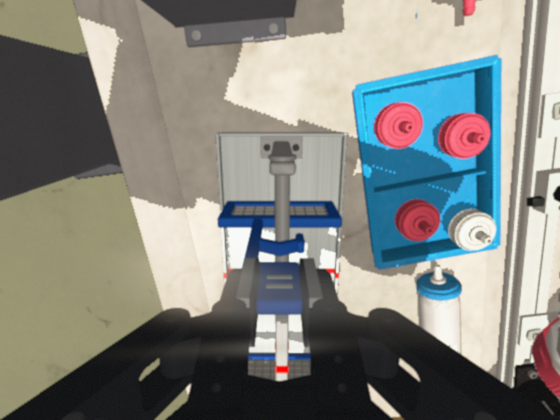

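Emit:
step_arm --steps '[0.15,0.001,0.001,0.025,0,0,0,0.15,0.001,0.001,0.05,0,0,0,0.15,0.001,0.001,0.061,0,0,0,0.15,0.001,0.001,0.061,0,0,0,0.15,0.001,0.001,0.061,0,0,0]'

```text
time_s: 28.7
position: [0.508, -0.1248, 0.1842]
tool_rot: [[0.139, 0.99, -0.0], [0.99, -0.139, 0.0], [0.0, -0.0, -1.0]]
ft_force: [0.0, 0.4, -0.5]
grip_width: 0.0187
```

Run:
```python
from h import *
plan((st(-.001,.033,.184),82.0),(st(-.001,-.045,.184),82.0))
im,d,K,T=snap('side')
cv2.imwrite('pics/side22z.png',cv2.resize(im[170:280,200:300],None,fx=6,fy=5))
```

```text
t 28.7 p [ 0.508  -0.1248  0.1842] yaw 81.99 w 0.0187 F [ 0.   0.4 -0.5]
  shift [-0.2097  0.0012  0.0006] turn [-0.0003 -0.0002 -0.0002]
  shift [-0.4697  0.0012  0.0005] turn [-0.0003 -0.0002 -0.0002]
```

View pics/side22z.png

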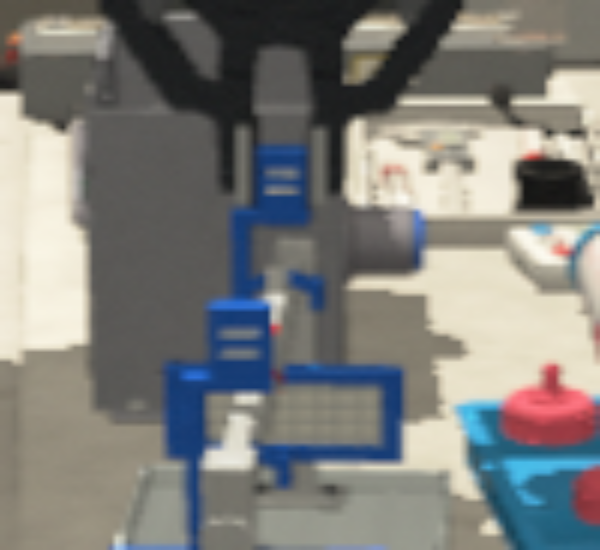

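The hook is round the rail. Sliding it under the strip.

Emit:
step_arm --steps '[0.15,-0.04,0.001,0,0,0,0,0.15,-0.1,0.001,0,0,0,0,0.15,-0.16,0.001,0,0,0,0,0.15,-0.22,0.001,0,0,0,0,0.15,-0.28,0.001,0,0,0,0,0.15,-0.34,0.001,0,0,0,0,0.15,-0.4,0.001,0,0,0,0,0.15,-0.45,0.001,0,0,0,0,0.15,-0.47,0.001,0,0,0,0,0.15,-0.47,0.001,0,0,0,0]'

```text
time_s: 29.75
position: [0.4885, -0.2652, 0.1841]
tool_rot: [[0.14, 0.99, -0.0], [0.99, -0.14, 0.0], [0.0, -0.0, -1.0]]
ft_force: [0.6, -0.1, -0.6]
grip_width: 0.0189
```

Run:
```python
from h import *
plan((st(-.001,-.045,.1805),82.0)); print(to_st(env.observe()['position']))
im,d,K,T=snap('wrist','wrist23.png')
im,d,K,T=snap('side')
cv2.imwrite('pics/side23z.png',cv2.resize(im[170:310,180:300],None,fx=5,fy=4))
```

```text
t 29.75 p [ 0.4885 -0.2652  0.1841] yaw 81.93 w 0.0189 F [ 0.6 -0.1 -0.6]
  shift [0.0027 0.0005 0.012 ] turn [-0.0002 -0.0003 -0.0015]
[-0.00115838 -0.04582481]
```

View pics/side23z.png

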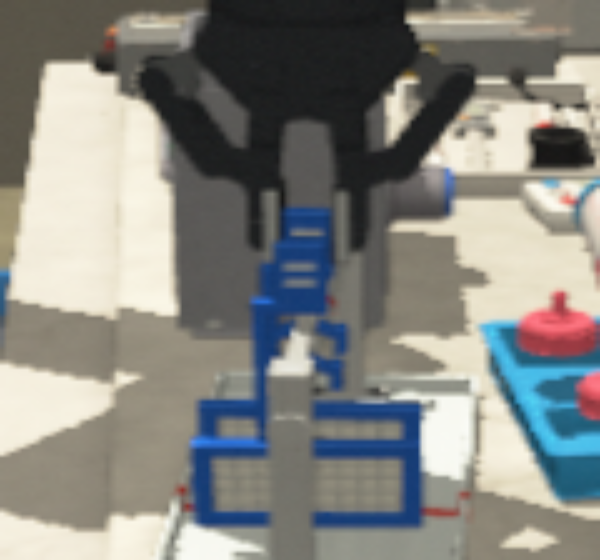

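View pics/wrist23.png

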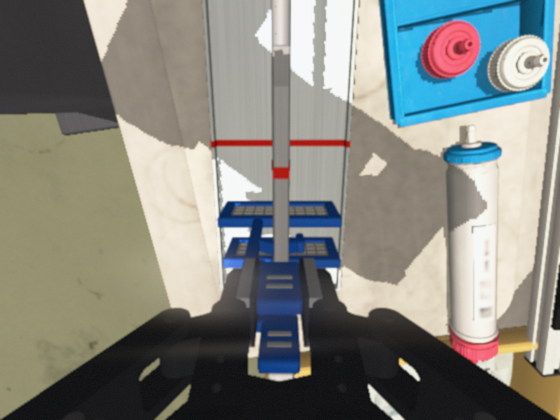

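Both screens are past the mark. I lower the second onto the rail and release it.

Emit:
step_arm --steps '[0.15,0,0.001,0.006,0,0,0,0.15,0,0.001,0.011,0,0,0,0.15,0,0.001,0.012,0,0,0,0.15,0,0.001,0.012,0,0,0,0.24,0,0.001,0.012,0,0,0,0.27,0,0.001,0.012,0,0,0,0.3,0,0.001,0.012,0,0,0,0.4,0,0.001,0.012,0,0,0,0.5,0,0.001,0.012,0,0,0,0.5,0,0.001,0.012,0,0,0]'

```text
time_s: 30.85
position: [0.4889, -0.2646, 0.1806]
tool_rot: [[0.139, 0.99, -0.0], [0.99, -0.139, 0.0], [0.0, -0.0, -1.0]]
ft_force: [-0.5, 0.7, 0.1]
grip_width: 0.0427
```

Emit:
step_arm --steps '[0.5,0,0,-0.05,0,0,0,0.5,0,0,-0.15,0,0,0,0.5,0,0,-0.3,0,0,0,0.5,0,0,-0.42,0,0,0,0.5,0,0,-0.42,0,0,0]'

```text
time_s: 31.35
position: [0.4899, -0.2653, 0.3117]
tool_rot: [[0.139, 0.99, 0.007], [0.99, -0.139, -0.006], [-0.005, 0.008, -1.0]]
ft_force: [0.5, -0.3, 0.8]
grip_width: 0.0426
```

Run:
```python
from h import *
np.set_printoptions(precision=4,suppress=True)
plan(([.485,.335,.25],90))
im,d,K,T=snap('wrist','wrist24.png'); P=cloud(K,T,d)
hsv=cv2.cvtColor(im,cv2.COLOR_BGR2HSV)
m=(hsv[...,0]>95)&(hsv[...,0]<130)&(hsv[...,1]>120)&(P[...,2]>.165)&(P[...,2]<.21)&(P[...,1]<-.05)
n,l,sta,ce=cv2.connectedComponentsWithStats(m.astype(np.uint8))
for i in range(1,n):
    if sta[i,4]>15: q=P[l==i]; print(sta[i,4],ce[i],q.mean(0),q[:,2].max(),to_st(q.mean(0)))
im,d,K,T=snap('scene','scene24.png'); P=cloud(K,T,d)
im,d,K,T=snap('side')
cv2.imwrite('pics/side24z.png',cv2.resize(im[150:350,150:350],None,fx=3,fy=3))
```

```text
t 31.35 p [ 0.4899 -0.2653  0.3117] yaw 81.99 w 0.0426 F [ 0.5 -0.3  0.8]
  shift [ 1.9802 -0.2965  0.1932] turn [ 0.0099  0.0073 -0.1779]
298 [275.1477 206.3859] [ 0.4868 -0.2635  0.1827] 0.18730137403670666 [-0.003  -0.0443]
259 [275.2819 245.9498] [ 0.4819 -0.298   0.1818] 0.18762578352868098 [-0.0031 -0.0792]
```

View pics/side24z.png

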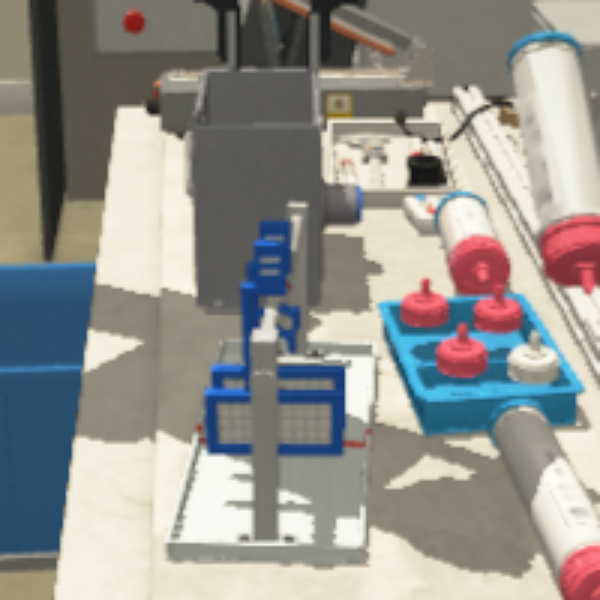

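View pics/wrist24.png

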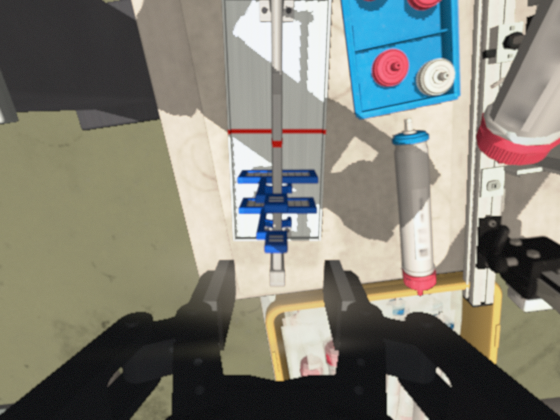

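Both screens hang plumb at stand y of -44 and -79 mm, with tab tops at z = 0.187 m. Now the cover.

Emit:
step_arm --steps '[1,0.95,-0.14,-0.05,0,0,-0.09,1,0.95,-0.14,-0.05,0,0,-0.09,1,0.95,-0.14,-0.05,0,0,-0.09,1,0.95,-0.14,-0.05,0,0,-0.09,1,0.95,-0.14,-0.05,0,0,-0.09,1,0.95,-0.14,-0.05,0,0,-0.09,1,0.95,-0.14,-0.05,0,0,-0.09]'

```text
time_s: 32.2
position: [0.4863, 0.0274, 0.3207]
tool_rot: [[0.064, 0.998, -0.002], [0.998, -0.064, 0.001], [0.001, -0.002, -1.0]]
ft_force: [-0.3, -0.0, 0.1]
grip_width: 0.0853
```

Run:
```python
from h import *
plan(([.485,.31,.25],90))
```

```text
t 32.2 p [0.4863 0.0274 0.3207] yaw 86.33 w 0.0853 F [-0.3 -0.   0.1]
  shift [ 0.9396 -0.0639  0.237 ] turn [-0.0028 -0.0018 -0.0815]
```

Emit:
step_arm --steps '[1,0.94,-0.064,0,0,0,-0.08,1,0.94,-0.064,0,0,0,-0.08,1,0.94,-0.064,0,0,0,-0.08,1,0.94,-0.064,0.05,0,0,-0.08,1,0.94,-0.064,0.12,0,0,-0.08,1,0.94,-0.064,0.2,0,0,-0.08,1,0.94,-0.064,0.23,0,0,-0.08,1,0.94,-0.064,0.23,0,0,-0.08]'

```text
time_s: 33.0
position: [0.4868, 0.3058, 0.2497]
tool_rot: [[0.006, 1.0, -0.006], [1.0, -0.006, -0.002], [-0.002, -0.006, -1.0]]
ft_force: [0.8, 0.0, 0.2]
grip_width: 0.0851
```

Run:
```python
from h import *
np.set_printoptions(precision=4,suppress=True)
im,d,K,T=snap('wrist','wrist25.png'); P=cloud(K,T,d)
for n,lo,hi in (('plate',.020,.036),('pads',.045,.08)):
    m=(d>0)&(P[...,2]>lo)&(P[...,2]<hi)&(P[...,0]>.38)&(P[...,0]<.6)&(P[...,1]>.2)&(P[...,1]<.45)
    if n=='plate':
        nn,l,sta,ce=cv2.connectedComponentsWithStats(m.astype(np.uint8)); i=1+np.argmax(sta[1:,4]); m=l==i
    q=P[m]; print(n,len(q),cv2.minAreaRect(q[:,:2].astype(np.float32)),np.median(q[:,2]))
plan(([.4862,.3358,.053],90))
```

```text
plate 18069 ((0.4872312545776367, 0.33575692772865295), (0.1856246292591095, 0.11635849624872208), 89.79814147949219) 0.030573990724417133
pads 2062 ((0.503541111946106, 0.27634352445602417), (0.1489187330007553, 0.10432728379964828), 86.83122253417969) 0.0636202163696381
t 33.05 p [0.4875 0.3053 0.2517] yaw 89.61 w 0.0855 F [ 0.4 -0.8 -0.3]
  shift [ 0.1025 -0.0036  0.6622] turn [-0.003   0.0015 -0.0086]
```

View pics/wrist25.png

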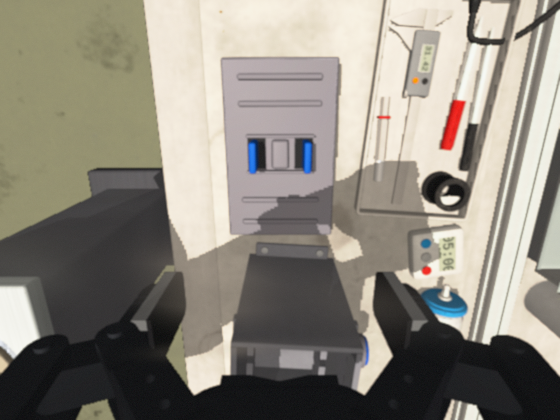

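The cover is where I left it, at (0.487, 0.336). Descending on its pads.

Emit:
step_arm --steps '[1,0.06,-0.003,0.08,0,0,-0.006,1,0.102,-0.003,0.2,0,0,-0.006,1,0.102,-0.003,0.33,0,0,-0.006,1,0.102,-0.003,0.46,0,0,-0.006,1,0.102,-0.003,0.56,0,0,-0.006,1,0.102,-0.003,0.63,0,0,-0.006,1,0.102,-0.003,0.655,0,0,-0.006,1,0.102,-0.003,0.66,0,0,-0.006,1,0.102,-0.003,0.66,0,0,-0.006]'

```text
time_s: 33.95
position: [0.4877, 0.3366, 0.0561]
tool_rot: [[0.002, 1.0, 0.002], [1.0, -0.002, 0.001], [0.001, 0.002, -1.0]]
ft_force: [-0.2, -0.7, -0.1]
grip_width: 0.0858
```

Run:
```python
from h import *
plan(([.4868,.3358,.0535],89.8))
im,d,K,T=snap('wrist','wrist26.png')
```

```text
t 33.95 p [0.4877 0.3366 0.0561] yaw 89.86 w 0.0858 F [-0.2 -0.7 -0.1]
  shift [-0.0025 -0.003   0.0088] turn [ 0.0027 -0.0013  0.0013]
```

View pics/wrist26.png

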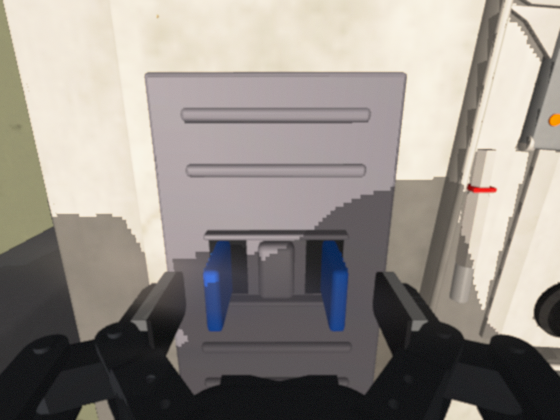

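Emit:
step_arm --steps '[0.7,-0.002,-0.003,0.007,0,0,0,0.55,-0.002,-0.003,0.007,0,0,0,0.4,-0.002,-0.003,0.007,0,0,0,0.4,-0.002,-0.003,0.007,0,0,0,0.4,-0.002,-0.003,0.007,0,0,0,0.4,-0.002,-0.003,0.007,0,0,0,0.4,-0.002,-0.003,0.007,0,0,0,0.4,-0.002,-0.003,0.007,0,0,0]' --grip_force 40

```text
time_s: 34.8
position: [0.4863, 0.3364, 0.0542]
tool_rot: [[0.001, 1.0, 0.002], [1.0, -0.001, 0.001], [0.001, 0.002, -1.0]]
ft_force: [-1.9, -1.6, 10.4]
grip_width: 0.0435
```

Run:
```python
from h import *
np.set_printoptions(precision=4,suppress=True)
im,d,K,T=snap('wrist','wrist27.png'); P=cloud(K,T,d)
m=(d>0)&(P[...,2]>.020)&(P[...,2]<.036)&(P[...,0]>.38)&(P[...,0]<.6)&(P[...,1]>.2)&(P[...,1]<.45)
q=P[m]; print(cv2.minAreaRect(q[:,:2].astype(np.float32)),np.median(q[:,2]))
plan(([.4868,.3358,.30],89.8))
```

```text
((0.5070530772209167, 0.3562399446964264), (0.15878057479858398, 0.18705327808856964), 0.004032095894217491) 0.028266111249735562
t 34.85 p [0.4863 0.3364 0.0542] yaw 89.92 w 0.043 F [-2.  -0.4 11.1]
  shift [-0.0013  0.0034 -0.8193] turn [ 0.0026 -0.0011  0.0026]
```

View pics/wrist27.png

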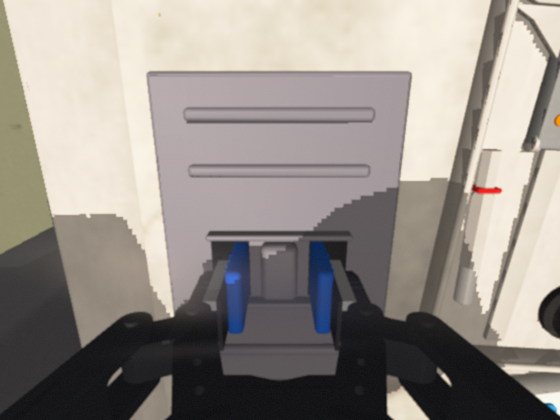

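Gripped again (43 mm). Lifting, then checking where the cover sits in the hand.

Emit:
step_arm --steps '[0.4,0,0,-0.03,0,0,0,0.4,0,0,-0.1,0,0,0,0.4,0,0,-0.22,0,0,0,0.4,0,0,-0.35,0,0,0,0.4,0,0,-0.5,0,0,0,0.4,0,0,-0.64,0,0,0,0.4,0,0,-0.76,0,0,0,0.4,0,0,-0.82,0,0,0,0.4,0,0,-0.82,0,0,0,0.4,0,0,-0.82,0,0,0]'

```text
time_s: 35.85
position: [0.4854, 0.336, 0.2974]
tool_rot: [[0.002, 1.0, -0.002], [1.0, -0.002, -0.001], [-0.001, -0.002, -1.0]]
ft_force: [-0.6, -0.1, -4.8]
grip_width: 0.0427
```

Run:
```python
from h import *
np.set_printoptions(precision=4,suppress=True)
im,d,K,T=snap('wrist','wrist28.png'); P=cloud(K,T,d)
s=env.observe(); p=np.array(s['position']);R=np.array(s['tool_rot'])
Q=(P-p)@R  # tool frame
# pixels of the plate: z in tool 0.018..0.03
m=(d>0)&(Q[...,2]>.014)&(Q[...,2]<.034)&(abs(Q[...,0])<.12)&(abs(Q[...,1])<.08)
q=Q[m]; print(len(q),cv2.minAreaRect(q[:,:2].astype(np.float32)),'zt',np.median(q[:,2]))
A=np.c_[q[:,:2],np.ones(len(q))]; print('tilt',np.linalg.lstsq(A,q[:,2],rcond=None)[0])
print('x max edge',np.percentile(q[:,0],99.5),'y',np.percentile(q[:,1],[.5,99.5]))
plan(([.494,.1162,.30],86.3))
```

```text
58223 ((0.009480215609073639, -0.0004394613206386566), (0.1666637510061264, 0.11656475067138672), 0.15660852193832397) zt 0.026197703318829573
tilt [ 0.0111 -0.0003  0.0252]
x max edge 0.09207859618070133 y [-0.0573  0.0563]
t 35.9 p [0.4853 0.336  0.2968] yaw 89.91 w 0.0425 F [ 0.4 -0.1 -3.7]
  shift [-0.7325  0.0302 -0.01  ] turn [-0.0041  0.0016  0.0801]
```

View pics/wrist28.png

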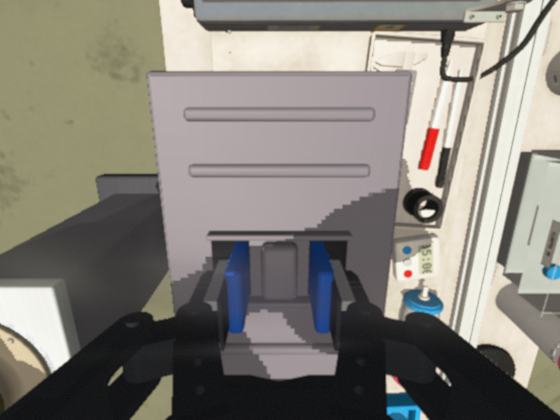

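The cover is centred in the hand: offset below 0.5 mm, and underside 30 mm below the TCP. Now back over the box.

Emit:
step_arm --steps '[0.4,-0.12,0.005,0,0,0,0.013,0.4,-0.26,0.01,0,0,0,0.03,0.4,-0.4,0.017,0,0,0,0.045,0.4,-0.54,0.022,0,0,0,0.06,0.4,-0.66,0.027,0,0,0,0.08,0.4,-0.72,0.03,0,0,0,0.08,0.4,-0.733,0.03,0,0,0,0.08,0.4,-0.733,0.03,0,0,0,0.08,0.4,-0.733,0.03,0,0,0,0.08]'

```text
time_s: 36.8
position: [0.4942, 0.1171, 0.2979]
tool_rot: [[0.064, 0.998, -0.001], [0.998, -0.064, 0.0], [0.0, -0.001, -1.0]]
ft_force: [-0.1, 0.2, -2.7]
grip_width: 0.0426
```

Run:
```python
from h import *
plan(([.4942,.116,.225],86.3))
im,d,K,T=snap('side','side29.png')
im,d,K,T=snap('scene','scene29.png')
```

```text
t 36.8 p [0.4942 0.1171 0.2979] yaw 86.35 w 0.0426 F [-0.1  0.2 -2.7]
  shift [-0.0036  0.0004  0.2431] turn [-0.0018 -0.0005  0.0012]
```

View pics/scene29.png

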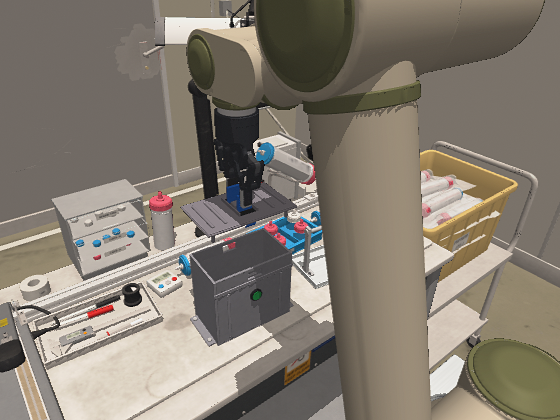

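View pics/side29.png

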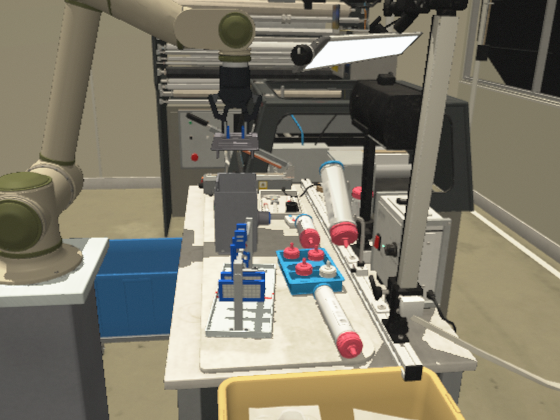

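The cover is level over the empty box, and both screens still hang in the side view. Lowering.

Emit:
step_arm --steps '[0.4,-0.003,0,0.08,0,0,0,0.4,-0.003,0,0.16,0,0,0,0.4,-0.003,0,0.22,0,0,0,0.4,-0.003,0,0.245,0,0,0,0.4,-0.003,0,0.245,0,0,0,0.4,-0.003,0,0.245,0,0,0]'

```text
time_s: 37.5
position: [0.4948, 0.1157, 0.2259]
tool_rot: [[0.064, 0.998, 0.001], [0.998, -0.064, 0.0], [0.0, 0.001, -1.0]]
ft_force: [-0.0, 0.3, -3.1]
grip_width: 0.0426
```

Run:
```python
from h import *
plan(([.4942,.116,.205],86.3),([.4942,.116,.192],86.3))
```

```text
t 37.5 p [0.4948 0.1157 0.2259] yaw 86.34 w 0.0426 F [-0.   0.3 -3.1]
  shift [ 0.001  -0.0021  0.0697] turn [ 0.0017 -0.0003  0.0008]
  shift [ 0.001  -0.0022  0.113 ] turn [ 0.0017 -0.0003  0.0008]
```

Emit:
step_arm --steps '[0.4,0.001,-0.002,0.02,0,0,0,0.4,0.001,-0.002,0.04,0,0,0,0.4,0.001,-0.002,0.055,0,0,0,0.4,0.001,-0.002,0.065,0,0,0,0.4,0.001,-0.002,0.065,0,0,0]'

```text
time_s: 38.0
position: [0.4937, 0.1157, 0.2051]
tool_rot: [[0.064, 0.998, -0.001], [0.998, -0.064, 0.0], [0.0, -0.001, -1.0]]
ft_force: [-0.2, 0.0, -3.0]
grip_width: 0.0429
```

The lugs have entered freely. Lowering fully.

Emit:
step_arm --steps '[0.4,0,0,0.015,0,0,0,0.4,0,0,0.03,0,0,0,0.4,0,0,0.04,0,0,0,0.4,0,0,0.044,0,0,0,0.4,0,0,0.044,0,0,0]'

```text
time_s: 38.5
position: [0.4937, 0.1157, 0.193]
tool_rot: [[0.064, 0.998, 0.0], [0.998, -0.064, 0.0], [0.0, 0.0, -1.0]]
ft_force: [-3.8, -0.7, 4.6]
grip_width: 0.0424
```

Emit:
step_arm --steps '[0.4,0,0,0.004,0,0,0,0.4,0,0,0.006,0,0,0,0.4,0,0,0.006,0,0,0]'

```text
time_s: 38.8
position: [0.4938, 0.1157, 0.1929]
tool_rot: [[0.064, 0.998, 0.002], [0.998, -0.064, -0.0], [0.0, 0.002, -1.0]]
ft_force: [-8.6, -1.0, 18.7]
grip_width: 0.0425
```

Run:
```python
from h import *
np.set_printoptions(precision=4,suppress=True)
plan()
im,d,K,T=snap('wrist','wrist30.png'); P=cloud(K,T,d)
m=(d>0)&(P[...,2]>.155)&(P[...,2]<.178)&(P[...,1]>.13)&(P[...,1]<.22)&(abs(P[...,0]-.494)<.06)
q=P[m]; A=np.c_[q[:,:2]-[.494,.116],np.ones(len(q))]; print('plate top plane',np.linalg.lstsq(A,q[:,2],rcond=None)[0])
im,d,K,T=snap('scene','scene30.png')
cv2.imwrite('pics/scene30z.png',cv2.resize(im[190:350,170:330],None,fx=4,fy=3.7,interpolation=cv2.INTER_CUBIC))
```

```text
t 38.8 p [0.4938 0.1157 0.1929] yaw 86.32 w 0.0425 F [-8.6 -1.  18.7]
plate top plane [ 0.0006 -0.0143  0.168 ]
```

View pics/scene30z.png

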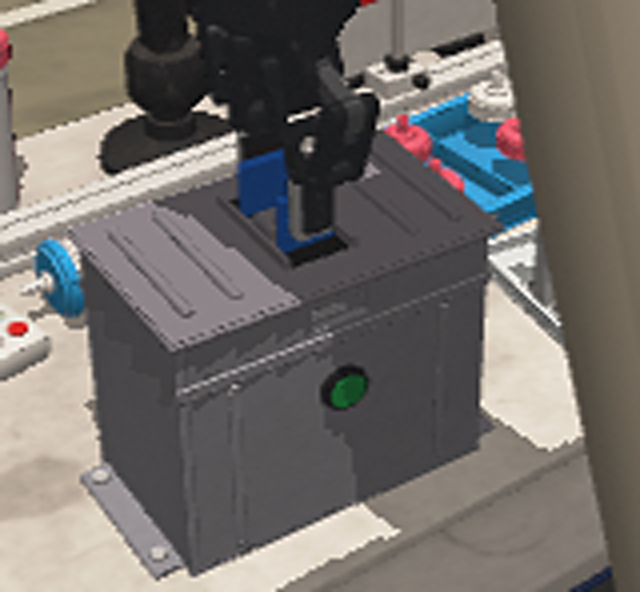

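The cover is down, with its plate top at about 0.168 m, level and in contact. I open slowly so the tabs spring out.

Emit:
step_arm --steps '[0.4,0,0,-0.005,0,0,0,0.6,0,0,-0.005,0,0,0,0.8,0,0,-0.005,0,0,0,1,0,0,-0.005,0,0,0,1,0,0,-0.005,0,0,0,1,0,0,-0.005,0,0,0]'

```text
time_s: 39.5
position: [0.494, 0.1157, 0.1921]
tool_rot: [[0.064, 0.998, 0.0], [0.998, -0.064, 0.0], [0.0, 0.0, -1.0]]
ft_force: [-0.7, -0.3, -0.1]
grip_width: 0.0852
```

Run:
```python
from h import *
plan()
im,d,K,T=snap('wrist','wrist31.png')
im,d,K,T=snap('scene','scene31.png')
cv2.imwrite('pics/scene31z.png',cv2.resize(im[190:350,170:330],None,fx=4,fy=3.7,interpolation=cv2.INTER_CUBIC))
```

```text
t 39.5 p [0.494  0.1157 0.1921] yaw 86.31 w 0.0852 F [-0.7 -0.3 -0.1]
```

View pics/wrist31.png

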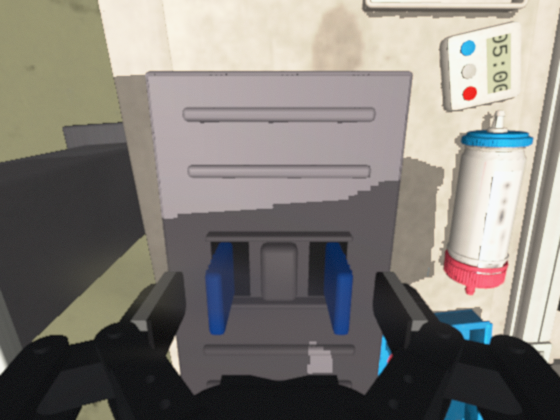

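View pics/scene31z.png

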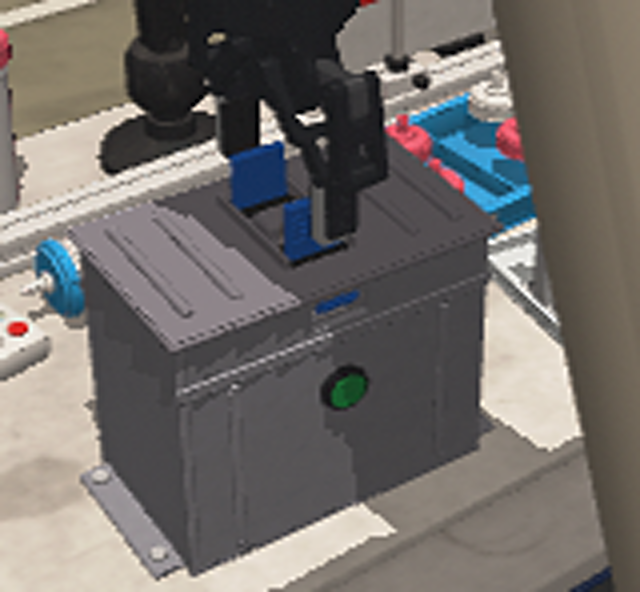

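The pads have sprung back out, at (220,290) and (340,290) as at the start, and the near bolt shows blue in its window. I rise to check more precisely.

Emit:
step_arm --steps '[1,0,0,-0.05,0,0,0,1,0,0,-0.15,0,0,0,1,0,0,-0.3,0,0,0,1,0,0,-0.44,0,0,0,1,0,0,-0.47,0,0,0,1,0,0,-0.47,0,0,0,1,0,0,-0.47,0,0,0]'

```text
time_s: 40.3
position: [0.4935, 0.1157, 0.3317]
tool_rot: [[0.064, 0.998, -0.002], [0.998, -0.064, 0.0], [0.0, -0.002, -1.0]]
ft_force: [-0.2, 0.9, -0.4]
grip_width: 0.0858
```

Run:
```python
from h import *
np.set_printoptions(precision=4,suppress=True)
plan()
a=cv2.imread('pics/scene0.png'); ia=cv2.imread('pics/scene1.png')
for c in ('wrist','scene'):
    im,d,K,T=snap(c,c+'32.png'); P=cloud(K,T,d)
    for n,lo,hi in (('plate',.160,.174),('pads',.180,.21)):
        m=(d>0)&(P[...,2]>lo)&(P[...,2]<hi)&(P[...,0]>.4)&(P[...,0]<.6)&(P[...,1]>0)&(P[...,1]<.25)
        q=P[m]; print(c,n,len(q),cv2.minAreaRect(q[:,:2].astype(np.float32)),np.median(q[:,2]))
        if n=='plate':
            A=np.c_[q[:,:2]-[.494,.116],np.ones(len(q))]; print(np.linalg.lstsq(A,q[:,2],rcond=None)[0])
    if c=='scene':
        o=np.hstack([cv2.resize(x[215:310,190:295],None,fx=3.7,fy=4.5) for x in (ia,im)]); cv2.imwrite('pics/cmp32.png',o)
```

```text
t 40.3 p [0.4935 0.1157 0.3317] yaw 86.31 w 0.0858 F [-0.2  0.9 -0.4]
wrist plate 23306 ((0.4930015802383423, 0.11504708975553513), (0.18596315383911133, 0.11649873852729797), 86.22101593017578) 0.1666831880811786
[-0.0003 -0.0015  0.167 ]
wrist pads 793 ((0.49322113394737244, 0.11555133759975433), (0.029763754457235336, 0.06137748062610626), 86.22624969482422) 0.19961891508326457
scene plate 3012 ((0.4935685396194458, 0.11611160635948181), (0.1864532232284546, 0.11760037392377853), 86.01641082763672) 0.16921247148080232
[ 0.0091 -0.0019  0.1694]
scene pads 319 ((0.4926907420158386, 0.11578096449375153), (0.030854014679789543, 0.06307850033044815), 85.94429016113281) 0.19370407105974036
```

View pics/cmp32.png

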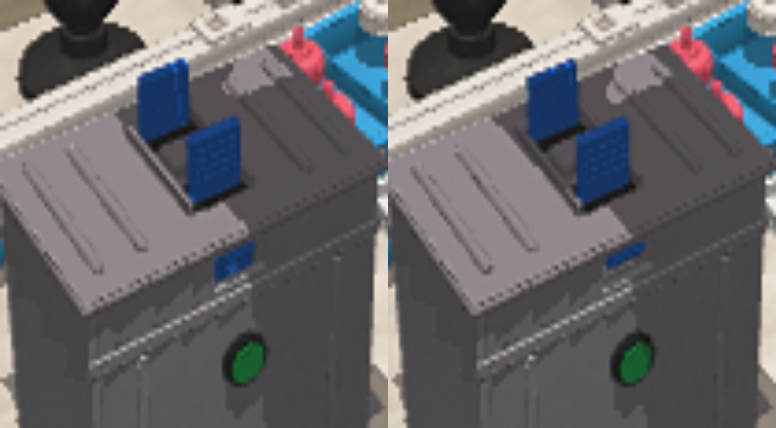

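In the window the blue area is smaller than at the start (lower part dark, at (625,255) in the comparison). I'll check the bolt's depth in the window and the pad positions relative to the plate.

Run:
```python
from h import *
np.set_printoptions(precision=1,suppress=True,linewidth=200)
im,d,K,T=snap('scene'); P=cloud(K,T,d)
B=np.array([.4935,.1160]);a=np.radians(-3.75)
R=np.array([[np.cos(a),-np.sin(a)],[np.sin(a),np.cos(a)]])
X=((P[...,:2]-B)@R)*1000; Z=P[...,2]*1000
hsv=cv2.cvtColor(im,cv2.COLOR_BGR2HSV)
for r in range(266,284):
    print(r,' '.join('%s%5.0f/%3.0f'%('B' if 95<hsv[r,c,0]<130 and hsv[r,c,1]>120 else ' ',X[r,c,0],Z[r,c]) for c in range(245,262,2)))
ia=cv2.imread('pics/scene1.png'); h0=cv2.cvtColor(ia,cv2.COLOR_BGR2HSV)
print('blue before'); 
for r in range(266,284): print(r,''.join('B' if 95<h0[r,c,0]<130 and h0[r,c,1]>120 else '.' for c in range(242,264)),''.join('B' if 95<hsv[r,c,0]<130 and hsv[r,c,1]>120 else '.' for c in range(242,264)))
# pads relative to plate, wrist: x-profile at top of pads
im,d,K,T=snap('wrist'); P=cloud(K,T,d); X=((P[...,:2]-B)@R)*1000; Z=P[...,2]*1000
hsv=cv2.cvtColor(im,cv2.COLOR_BGR2HSV); b=(hsv[...,0]>95)&(hsv[...,0]<130)&(hsv[...,1]>120)
m=b&(Z>195)&(Z<206)&(abs(X[...,0])<40)&(abs(X[...,1])<25)
for s in (-1,1):
    q=X[m&(X[...,0]*s>0)]; print('pad',s,np.percentile(q[:,0],[1,50,99]),len(q))
m=(Z>162)&(Z<172)&(abs(X[...,0])<65)&(abs(X[...,1])<60)
print('plate x',np.percentile(X[m][:,0],[.2,99.8]))
```

```text
266    -47/170    -49/170    -51/170    -52/169    -55/169    -55/168    -57/168    -57/166    -50/157
267    -50/171    -50/168    -55/172    -55/169    -56/169    -58/168    -57/166    -51/158    -50/155
268    -51/169    -52/168    -57/170    -56/168    -56/166    -58/166    -50/157     50/ 60    -49/151
269    -53/168    -57/170    -56/167    -57/167    -56/163    -51/157 B  -51/155 B   48/ 58    -50/149
270    -54/167    -55/166    -58/166    -50/157    -49/155 B  -51/154 B  -49/151     50/ 54    -49/146
271    -55/166    -58/166    -49/156    -51/156 B  -50/153 B  -51/152 B  -48/147   -612/687    -47/142
272    -57/165    -51/158 B  -45/150 B  -49/152 B  -51/151    -45/144     51/ 49     50/ 48    -49/142
273    -52/158    -53/157 B  -45/147 B  -49/149     46/ 56     44/ 56     50/ 47    -45/137    -49/139
274    -50/154    -50/152 B  -45/145     44/ 57     44/ 55     42/ 55    -47/139    -49/139    -51/139
275    -53/154    -53/152     43/ 58     42/ 57     41/ 55    -48/139    -50/139    -52/139    -52/137
276    -52/151    -52/148     43/ 55     44/ 52    -47/138    -51/139 
[... 1045 characters left out ...]
........BBBBBB......
272 ......BBBBBBBBBBB..... .......BBBBBB.........
273 ......BBBBBBBBBB...... .......BBBB...........
274 ......BBBBBBBB........ .......B..............
275 ......BBBBBB.......... ......................
276 ......BBB............. ......................
277 ......B............... ......................
278 ...................... ......................
279 ...................... ......................
280 ...................... ......................
281 ...................... ......................
282 ...................... ......................
283 ...................... ......................
pad -1 [-29.4 -26.  -23. ] 285
pad 1 [22.9 26.2 29.9] 304
plate x [-57.6  57.6]
```

The bolt face sits 49-51 mm out, in the window, and the pads are symmetric at ±29.5 mm, so both tabs are sprung out. The dark part is the far inner wall of the now empty box, where screens showed blue before. Last step is a check of the screens from above.

Emit:
step_arm --steps '[1,-0.15,0,-0.03,0,0,0,1,-0.3,0,-0.06,0,0,0,1,-0.45,0,-0.1,0,0,0,1,-0.6,0,-0.12,0,0,0,1,-0.75,0,-0.12,0,0,0,1,-0.9,0,-0.12,0,0,0,1,-0.95,0,-0.12,0,0,0,1,-0.95,0,-0.12,0,0,0]'

```text
time_s: 41.3
position: [0.4753, -0.1703, 0.368]
tool_rot: [[0.067, 0.998, -0.002], [0.998, -0.067, 0.001], [0.001, -0.002, -1.0]]
ft_force: [0.1, 1.4, -0.2]
grip_width: 0.0853
```

```bash
cat > chk.py <<'E'
from h import *
import sys
np.set_printoptions(precision=4,suppress=True)
plan()
tag=sys.argv[1]
im,d,K,T=snap('wrist','wrist%s.png'%tag); P=cloud(K,T,d)
hsv=cv2.cvtColor(im,cv2.COLOR_BGR2HSV)
m=(hsv[...,0]>95)&(hsv[...,0]<130)&(hsv[...,1]>120)&(P[...,2]>.165)&(P[...,2]<.21)&(P[...,1]<-.05)&(abs(P[...,0]-.49)<.06)
n,l,sta,ce=cv2.connectedComponentsWithStats(m.astype(np.uint8))
for i in range(1,n):
    if sta[i,4]>15:
        q=P[l==i]; t=q[q[:,2]>q[:,2].max()-.006]; print('tab',sta[i,4],ce[i],q[:,2].max(),'stand',to_st(t.mean(0)))
for c in ('side','scene'):
    im,d,K,T=snap(c,c+tag+'.png'); P=cloud(K,T,d)
    for t,h in (('screen_1_tab',.173),('cover',.162),('bagged_canister',0),('bagged_tube',0),('bench_timer',0)):
        for x in imaging.pinpoint(c,t)[:2]:
            if x['score']>.3:
                w=atz(K,T,*x['pixel'],h); print(c,t,round(x['score'],2),np.round(x['pixel'],1),w,to_st(w) if 'tab' in t else '')
    if c=='side': cv2.imwrite('pics/side%sz.png'%tag,cv2.resize(im[150:350,150:350],None,fx=3,fy=3))
E
python3 chk.py 33
```

```text
t 41.3 p [ 0.4753 -0.1703  0.368 ] yaw 86.13 w 0.0853 F [ 0.1  1.4 -0.2]
tab 102 [297.7843 277.5196] 0.19070001919773333 stand [-0.0013 -0.0435]
side cover 0.72 [235.4 178.9] [0.4962 0.129  0.162 ] 
side cover 0.58 [297.8 219.5] [ 0.6145 -0.185   0.162 ] 
side bagged_canister 0.95 [309.1 242.6] [0.6889 0.0653 0.    ] 
side bagged_tube 0.63 [336.2 324.2] [ 0.6714 -0.3441  0.    ] 
side bench_timer 0.55 [295.5 221.3] [0.6764 0.2274 0.    ] 
scene cover 0.72 [240.4 256.9] [0.4851 0.1229 0.162 ] 
scene cover 0.44 [169.5 285.9] [0.4896 0.2721 0.162 ] 
scene bench_timer 0.92 [165.2 286.3] [0.6745 0.2124 0.    ]
```

View pics/side33z.png

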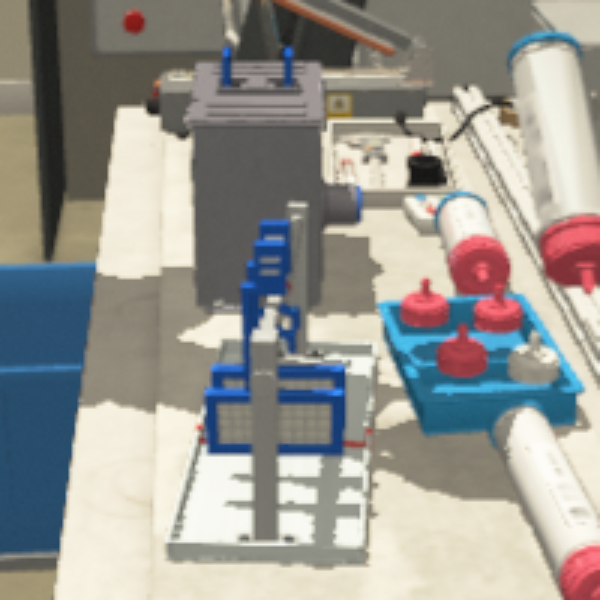

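View pics/wrist33.png

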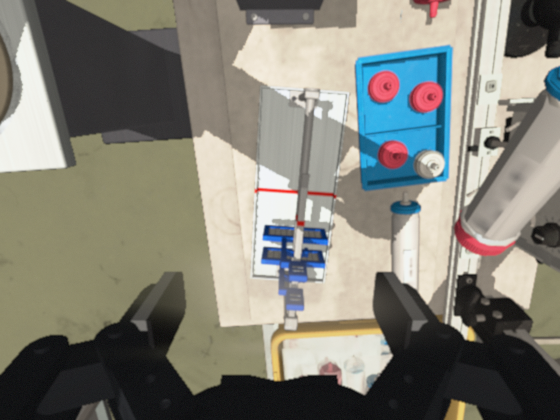

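Both screens hang plumb and unchanged past the mark. The cover is down and the bystanders have not moved. I'll hold for one second, then compare for motion.

Emit:
step_arm --steps '[1,0,0,0,0,0,0,1,0,0,0,0,0,0,1,0,0,0,0,0,0,1,0,0,0,0,0,0,1,0,0,0,0,0,0,1,0,0,0,0,0,0,1,0,0,0,0,0,0,1,0,0,0,0,0,0]'

```text
time_s: 42.75
position: [0.4755, -0.1687, 0.369]
tool_rot: [[0.064, 0.998, -0.0], [0.998, -0.064, 0.0], [0.0, -0.0, -1.0]]
ft_force: [0.1, -0.6, 0.7]
grip_width: 0.0855
```

Run:
```python
from h import *
a=cv2.imread('pics/side33.png').astype(int); im,d,K,T=snap('side','side34.png')
b=np.array(im).astype(int); D=abs(a-b).max(-1); print('side diff stand',(D[210:340,200:290]>40).sum(),'box',(D[160:260,205:270]>40).sum())
im2,d2,K,T2=snap('side'); D=abs(im2.astype(int)-b).max(-1); print((D[160:340,200:290]>40).sum())
w,dd,K,T=snap('wrist'); P=cloud(K,T,dd); hsv=cv2.cvtColor(w,cv2.COLOR_BGR2HSV)
m=(hsv[...,0]>95)&(hsv[...,0]<130)&(hsv[...,1]>120)&(P[...,2]>.178)&(P[...,2]<.20)&(P[...,1]<-.05)
n,l,s,c=cv2.connectedComponentsWithStats(m.astype(np.uint8))
for i in range(1,n):
    if s[i,4]>10: print(s[i,4],c[i],P[l==i].mean(0),to_st(P[l==i].mean(0)))
```

```text
side diff stand 10 box 3
0
89 [296.70786517 278.62921348] [ 0.48783579 -0.26467853  0.18840007] [-0.00186671 -0.04537996]
13 [298.07692308 308.61538462] [ 0.48755682 -0.30133465  0.18853748] [ 0.00295858 -0.08171817]
```

Nothing is moving, with tabs at stand y of -45 and -82 mm. Handing in.

```bash
python3 -c "
from rig import close_job
print(close_job())"
```

```text
the job is handed in; nothing more can be done
None
```

I handed the job in at about 43 s. The system gave no verdict, so what follows rests on my own last checks.

- **Screens:** There were two screens in the box. Both hang plumb on the rail, about 45 and 82 mm past the red mark, with tab tops near 0.19 m as they should be. Side pictures about 1 s apart showed practically no change and a later pair showed none, so nothing is swinging.
- **Cover:** It is back on the box within about 1 mm of its starting place and level, with its plate top at 0.167 m. Both pads stand about 29.5 mm either side of the middle, so the tabs are sprung out.
- **Near tab's window:** Less blue showed there than at the start. The depth reading put the bolt in the window, so I read the difference as the missing screens no longer showing behind it. The far tab's bolt is out of view; I judged it only by its pad.
- **Bystanders:** The bagged goods and the timer showed no real movement. The detector readings wandered by up to about 2 cm, mostly from poor viewing angles.
- **Knocks:** I saw no sign of the cover or a screen being knocked aside during the run.

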